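# Pack up the blood collection desk

### The arm

A 7-joint arm with a two-finger parallel gripper is mounted at the origin on a cart in front of the work surface, level with it; the furniture and walls round the work are solid. World frame = base frame: x ahead of the robot, y to its left, z up, the work surface at z = 0. Lengths are in m, angles in rad, forces in N, time in s.
With the tool pointing down it reaches from about 0.35 to 0.9 m from the base axis. Payload 19.9 kg.
Tool frame: the origin (TCP) lies at the very end of the fingers, on their centre line; the grasp point (between the pads) lies hold_point_z behind it (hold_point_z is the distance from the TCP to the grasp point, in m); z points along the fingers, y is the line along which they close (so a half turn about z gives the same grasp; the last joint's range is limited). The gripper opens to 85 mm and grips with 20 to 120 N. Pads are 22 mm wide; open, the fingers measure 114 mm over their backs; the gripper's body (76 mm by 85 mm) begins 54 mm behind the grasp point. The pads swing forward as they close: fully open they stand 13 mm farther back than shut.
Start: joints at [1.145, 0.417, -0.01, 1.614, 0.005, 1.111, -0.053], TCP at [0.234, -0.58, 0.231] pointing down, gripper open.
Joint ranges: [-2.81, 2.81], [-0.39, 2.02], [-1.27, 1.25], [0.06, 2.57], [-1.19, 4.33], [0.19, 2], [-2.82, 2.82]. Speed limits (rad/s): [1.89, 1.89, 2.39, 2.39, 3.01, 3.01, 3.01].

### API

Orientations are given as a 3x3 rotation matrix whose columns are the frame's x, y, z axes.
In Python, from station import get_obs, get_image, finish_job, hold_point_z gives the robot as it stands.
- The arm moves only by the tool carry_out, never from a script. Its argument "targets" is a list of rows, each an object of numbers: "dx", "dy", "dz": the shift along the tool's x, y, z in cm; "roll": the turn about the tool's z in degrees; "grip": the finger opening in cm, from 0 to 8.54. In form: [{"dx": .., "dy": .., "dz": .., "roll": .., "grip": ..}, ...]. A call has 1 to 5 rows; each row shifts and turns the commanded pose from where the row before left it, along the tool's axes as they then stand; what a row does not reach is not made up. A row lasts 1/10 s, in which the tool goes at most 50 mm and 8.59 degrees, less where a joint would pass 70% of its speed; a pose out of reach is approached as far as the arm can. A call with a gripper value outside its range is refused whole. The fingers move at their own pace and stop on an object; "grip_force" is the grip in N (left out, the last holds). Time passes only in rows, so rows that do not move let the fingers close. It gives the time, the measured TCP pose, the force, the opening and the grip force at its end, in the units of the state.
- get_obs(): the state, without advancing time (a new reading comes with each control period).
- get_image(name): name is "side" or "top" or "wrist"; returns a dict with "color" (400x640x3 uint8, red, green, blue), "intrinsics" (3x3 intrinsics, pixels), "rvec" (rotation vector, rad) and "tvec" (3), from world to camera coordinates, as OpenCV has them; the wrist camera has in their place "tool_from_camera" (4x4, takes a point from camera to tool coordinates, whose origin is the TCP and whose axes are the flange's). Camera axes: x right, y down, z forward; pixel columns grow to the right and rows downward; lengths in m; the calibration is good to about 2 mm. The wrist camera is an equidistant fisheye: a pixel r from the principal point sees the ray r / f radians off the axis. A picture is of the moment at which its call begins: read the wrist's pose just before it. There is no depth.
- finish_job(): hands the job in; it is judged then, once.
The state is a dict: "time": time; "q": joint angles; "qvel": joint speeds; "joint_torque": joint torques, N m; "tcp_pos": TCP position; "eef_rot": TCP orientation; "wrist_force": force on the tool from outside, world axes, zero at the start; "ft_torque": the same for the moment, N m; "finger_gap": opening from 0.0 (shut) to 1.0 (fully open); "finger_force": force on a finger pad.
Only numpy, scipy, OpenCV 4.12 (cv2) and the standard library are available. Lean on these libraries where they do the work, as an engineer would, in place of code of your own. Each camera call takes 0.05 s, during which the arm holds its last target. There are 200 camera calls.

### The job

Pack up the desk supplies in two stacks. Lay the larger carton lengthwise in the middle of the rectangular steel tray and stack the smaller carton squarely on top of it, long side along long side; lay the closed ink pad flat in the middle of the round steel dish, the white label roll flat on the pad and the tan tape roll flat on the label roll, each centred on what lies below. Let go of everything and leave the brown vial, the dropper bottle and the stapler standing where they are.

Things in the scene. Friction and masses are not known exactly. Their poses are not given: they have to be found in the camera images.
- steel_tray: shallow rectangular dark steel tray, fixed to the table, 155 long (its x) x 110 wide (its y) x 12 mm high over the rolled rim; the inner floor is 144 x 99 mm and 3 mm above the table. Origin at the centre of its underside, z up. 
- round_dish: shallow round dark steel dish, fixed to the table, 148 mm across and 7 mm high, wall 3 mm; the inner floor is about 134 mm across and 3 mm above the table. Origin at the centre of its underside, z up. 
- swab_carton: the larger carton, closed, blue and white, lying free in the front part of the table (not the similar one tucked in beside the drawer unit), 104 long (x) x 62 wide (y) x 52 mm high, about 80 g; rigid. Grip it across the 62 mm. Origin at the centre of its underside, z up. 
- lancet_carton: the smaller carton, closed, green and white, lying free in the front part of the table (not the similar one at the far edge beside the drawer unit), 91 long (x) x 67 wide (y) x 42 mm high, about 60 g; rigid. Grip it across the 67 mm. Origin at the centre of its underside, z up. 
- inkpad: flat dark blue ink pad tin with its lid shut (the lid does not open), 60 wide (x) x 89 long (y) x 18 mm high, about 60 g; the top is flat. Grip it across the 60 mm. Origin at the centre of its underside, z up. 
- labels: white roll of labels lying flat, 68 mm across and 26 mm high, about 70 g. Behaves as a solid disc: nothing enters its core, grip it across the outside. Origin at the centre of its underside, z up. 
- tape: tan roll of tape lying flat, 60 mm across and 19 mm high, about 30 g. Behaves as a solid disc: nothing enters its core, grip it across the outside. Origin at the centre of its underside, z up. 
- brown_vial: bystander: brown vial, upright and loose, 22 mm across, 53 mm high. Origin at the centre of its underside, z up. 
- dropper: bystander: white dropper bottle with a blue cap, upright and loose, 24 mm across, 60 mm high. Origin at the centre of its underside, z up. 
- desk_stapler: bystander: black desk stapler, loose, 36 (x) x 128 (y) x 47 mm high. Origin at the centre of its underside, z up. 

How it is judged:
By the outcome, as a careful person would: the job done as asked, in the order asked, and still so for the second after the job is handed in, with the robot touching nothing.
It also fails if it takes over 136 s, if anything falls off the work surface, if the arm or the gripper's body presses on something with over 40 N, if the wrist force passes 120 N, or if a joint passes its speed limit or range.

## Working session

There is one attempt and no reset: what is moved stays moved. The work goes in short steps, Python scripts to look and compute and a tool call to move; the robot and the scene stay as the last step left them, time stands still between calls to the robot, and variables do not carry over. Pictures are saved under pics/ and viewed, at most 14 in all, crops included, and the job is handed in when it is done.

Besides the shell and the picture viewer there is one more tool, called after "Request:" by a JSON object that holds its "fn" and its "kwargs". carry_out: Moves the arm, as the interface text tells. Its arguments: {"type":"object","properties":{"targets":{"type":"array"},"grip_force":{"type":"number"}},"required":["targets"]}

```bash
ls; mkdir -p pics
python3 - <<'E'
from station import *
import cv2,numpy as np
o=get_obs();print({k:np.round(v,3).tolist() for k,v in o.items()},hold_point_z)
for n in("top","side"):
    im=get_image(n);cv2.imwrite(f"pics/{n}0.png",im["color"][:,:,::-1]);print(n,im["intrinsics"],im["rvec"],im["tvec"])
    R=cv2.Rodrigues(np.array(im["rvec"]))[0];print(-R.T@im["tvec"],R)
E
```

```text
pics
{'time': 0.0, 'q': [1.146, 0.418, -0.01, 1.614, 0.005, 1.111, -0.053], 'qvel': [0.001, -0.001, 0.0, 0.002, 0.0, 0.001, 0.0], 'joint_torque': [-0.0, -86.444, 0.679, -43.489, 0.019, 0.007, 0.0], 'tcp_pos': [0.234, -0.579, 0.231], 'eef_rot': [[0.927, 0.374, -0.001], [0.374, -0.927, 0.001], [-0.0, -0.001, -1.0]], 'wrist_force': [-0.22, -0.952, -0.434], 'ft_torque': [-0.042, -0.041, 0.02], 'finger_force': 0.0, 'finger_gap': 1.0} 0.0187
top [[390.92771008   0.         316.85969166]
 [  0.         390.92771008 194.4968242 ]
 [  0.           0.           1.        ]] [ 2.16076607 -2.21726763  0.07042167] [0.04360617 0.57232346 1.13669674]
[0.49959273 0.03032415 1.17090677] [[-2.57960595e-02 -9.99667167e-01 -3.45531140e-04]
 [-9.97630477e-01  2.57655533e-02 -6.37931585e-02]
 [ 6.37808288e-02 -1.30089972e-03 -9.97963082e-01]]
side [[384.35267526   0.         322.59171915]
 [  0.         384.35267526 201.09396696]
 [  0.           0.           1.        ]] [ 0.07499533 -2.8336935   1.26057875] [0.55672691 0.01587648 1.06700502]
[0.4968939  0.81354811 0.73480103] [[-0.99806134 -0.06009025 -0.01620848]
 [-0.02819772  0.66874777 -0.74295444]
 [ 0.0554837  -0.74105707 -0.66914571]]
```

View pics/top0.png

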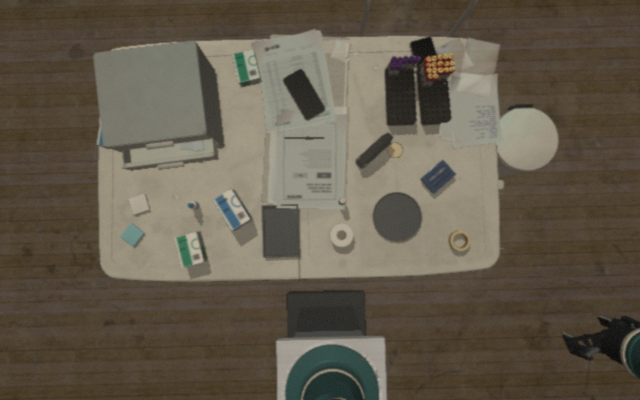

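View pics/side0.png

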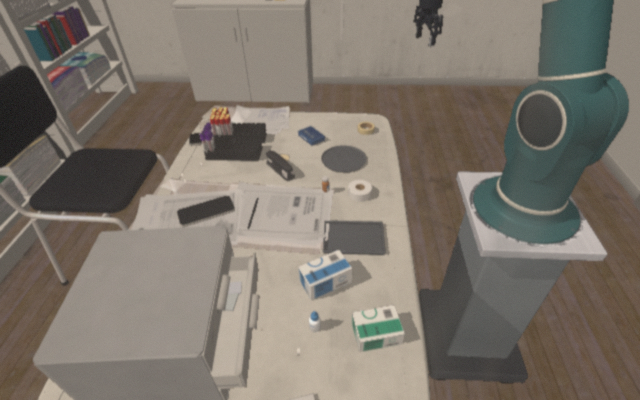

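Run:
```python
import cv2,numpy as np
a=cv2.imread("pics/top0.png")
r=lambda x0,y0,x1,y1,k:cv2.resize(a[y0:y1,x0:x1],None,fx=k,fy=k,interpolation=cv2.INTER_CUBIC)
cv2.imwrite("pics/c1.png",r(170,180,302,272,6))
cv2.imwrite("pics/c2.png",r(325,130,485,255,4.8))
```

```text
(no output)
```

View pics/c1.png

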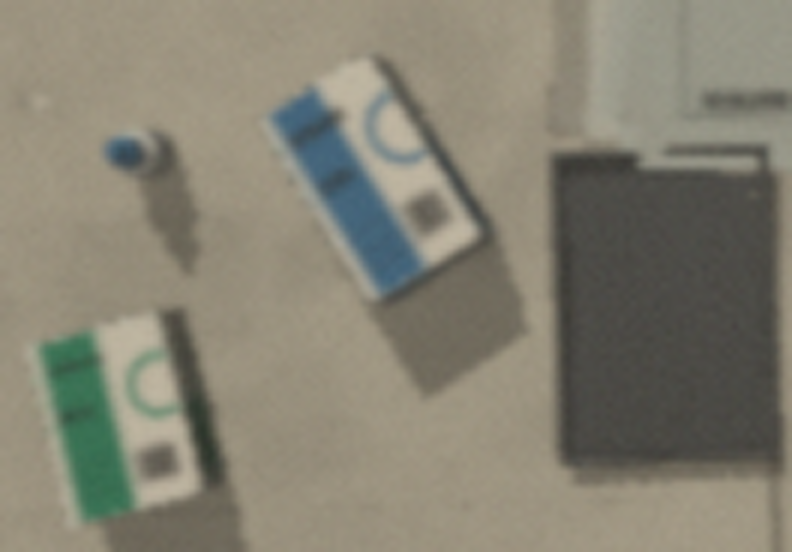

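View pics/c2.png

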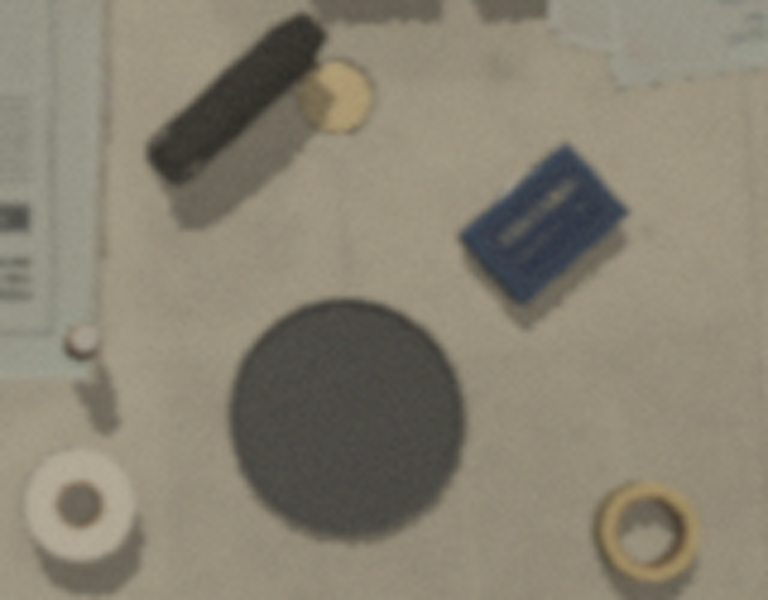

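c1 shows the swab carton's top face (crop corners about (268,115), (375,57), (487,235), (380,300)), the lancet's (35,345)–(207,487), and the tray at (557–778,150–462). c2 shows the dish at about (347,417), pad (543,222), labels (80,505) and tape (648,530). The vial is at (82,342), close to the labels. The next step is to measure these by masks.

```bash
cat > h.py <<'E'
import cv2,numpy as np
from station import *
def cast(im,px,z):
    R=cv2.Rodrigues(np.array(im["rvec"],float))[0];C=-R.T@np.array(im["tvec"])
    p=np.c_[np.reshape(px,(-1,2)),np.ones(len(np.reshape(px,(-1,2))))]
    d=(R.T@np.linalg.inv(im["intrinsics"])@p.T).T
    return C+d*((z-C[2])/d[:,2])[:,None]
def blob(mask):
    c=max(cv2.findContours(mask.astype(np.uint8),cv2.RETR_EXTERNAL,cv2.CHAIN_APPROX_NONE)[0],key=cv2.contourArea)
    return c[:,0,:].astype(float)
def rect(w):  # world contour -> centre, long, short, angle of long axis (deg)
    (c,(a,b),t)=cv2.minAreaRect((w[:,:2]*1000).astype(np.float32))
    if a<b:a,b,t=b,a,t+90
    return np.round(np.array(c)/1000,4),round(a,1),round(b,1),round((t+90)%180-90,1)
def plan(x,y,z,th):
    "th: wanted world heading of tool x (mod 180), deg"
    o=get_obs();R=np.array(o["eef_rot"]);p=np.array(o["tcp_pos"])
    now=np.degrees(np.arctan2(R[1,0],R[0,0]));d=(th-now+90)%180-90
    print("tcp",p.round(4),"heading",now.round(1),"q7",round(o["q"][6],2),"t",round(o["time"],1))
    t=np.array([x,y,z])-p
    print(" before roll dxyz cm",(R.T@t*100).round(2),"roll",round(-d,1))
    a=np.radians(now+d);c,s=np.cos(a),np.sin(a)
    R2=np.array([[c,s,0],[s,-c,0],[0,0,-1]]);print(" after roll dxyz cm",(R2.T@t*100).round(2))
E
cat > m.py <<'E'
from h import *
im=get_image("top");K=6
a=cv2.resize(im["color"],None,fx=K,fy=K,interpolation=cv2.INTER_CUBIC)
hsv=cv2.cvtColor(a,cv2.COLOR_RGB2HSV);H,S,V=[hsv[:,:,i].astype(int) for i in range(3)]
def m(mask,x0,y0,x1,y1,z):
    k=np.zeros_like(mask);k[y0*K:y1*K,x0*K:x1*K]=mask[y0*K:y1*K,x0*K:x1*K]
    k=cv2.morphologyEx(k.astype(np.uint8),cv2.MORPH_OPEN,np.ones((9,9)))
    return cast(im,(blob(k)+.5)/K-.5,z)
tab=np.median(V[260*K:270*K,320*K:330*K]);print("table V",tab)
bright=(V>tab+14)|((S>90)&(H>60)&(V>60))
print("swab",rect(m(bright,208,186,255,232,.052)));print("lancet",rect(m(bright,172,229,208,270,.042)))
print("tray",rect(m(V<tab*.66,258,211,304,262,.012)))
def circ(w):
    (c,r)=cv2.minEnclosingCircle((w[:,:2]*1000).astype(np.float32));return np.round(np.array(c)/1000,4),np.round(w.mean(0),4)[:2],round(2*r,1)
print("dish",circ(m(V<tab*.6,365,188,430,248,.007)))
print("pad",rect(m((H>95)&(H<135)&(S>80),412,155,465,198,.018)))
print("labels",circ(m(V>tab+14,328,220,358,250,.026)))
print("tape",circ(m((S>75)&(V>tab*.75),445,225,475,256,.019)))
E
python3 m.py
```

```text
table V 158.0
swab (array([0.5107, 0.2746]), 55.5, 19.1, 31.4)
lancet (array([0.4201, 0.4136]), 83.9, 21.8, 13.6)
tray (array([0.4589, 0.1384]), 142.7, 110.7, 0.1)
dish (array([ 0.5021, -0.2075]), array([ 0.5016, -0.2078]), 146.3)Traceback (most recent call last):
  File "m.py", line 16, in <module>
    print("pad",rect(m((H>95)&(H<135)&(S>80),412,155,465,198,.018)))
                     ~^^^^^^^^^^^^^^^^^^^^^^^^^^^^^^^^^^^^^^^^^^^^
  File "m.py", line 8, in m
    return cast(im,(blob(k)+.5)/K-.5,z)
                    ~~~~^^^
  File "h.py", line 9, in blob
    c=max(cv2.findContours(mask.astype(np.uint8),cv2.RETR_EXTERNAL,cv2.CHAIN_APPROX_NONE)[0],key=cv2.contourArea)
ValueError: max() iterable argument is empty
```

Run:
```python
import cv2,numpy as np
a=cv2.imread("pics/top0.png");h=cv2.cvtColor(a,cv2.COLOR_BGR2HSV)
for n,x,y in [("pad",437,174),("pad2",440,182),("padedge",432,181),("white sw",235,193),("blue",228,206),("whitestrip",217,202),("green",187,255),("white l",196,238),("lwhite",179,252),("labels",334,238),("tape",450,240),("table",220,250),("table2",250,190),("table3",465,200),("trayfloor",281,240),("trayfar",290,206)]:
    p=h[y-1:y+2,x-1:x+2].reshape(-1,3);print(n,np.median(p,0),a[y,x])
```

```text
pad [103.  13.  81.] [80 78 76]
pad2 [112.  64.  72.] [71 56 53]
padedge [110.  58.  73.] [70 61 54]
white sw [ 24.  30. 108.] [ 89  98 102]
blue [101.  86. 124.] [124 109  82]
whitestrip [100.  50. 127.] [127 118 100]
green [ 74. 124. 110.] [ 82 110  56]
white l [ 44.  35. 152.] [131 152 140]
lwhite [ 46.  40. 154.] [130 154 141]
labels [ 20.  40. 177.] [149 169 176]
tape [ 21.  93. 129.] [ 84 116 132]
table [ 20.  46. 150.] [121 140 149]
table2 [ 21.  45. 152.] [125 144 152]
table3 [ 21.  47. 147.] [119 139 147]
trayfloor [30. 21. 75.] [69 74 74]
trayfar [ 30.  27. 139.] [125 138 137]
```

```bash
python3 - <<'E'
s=open("m.py").read()
s=s.replace("a=cv2.resize(im[\"color\"]","a=cv2.resize(im['color']")
s=s.replace("hsv=cv2","a=cv2.GaussianBlur(a,(0,0),4);hsv=cv2")
s=s.replace("bright=(V>tab+14)|((S>90)&(H>60)&(V>60))","B=a[:,:,2].astype(int);bright=((B>139)|((S>60)&(H>55)&(H<130)))&(V>80)")
s=s.replace("k=cv2.morphologyEx(","k=cv2.morphologyEx(cv2.morphologyEx(").replace("k.astype(np.uint8),cv2.MORPH_OPEN,np.ones((9,9)))","k.astype(np.uint8),cv2.MORPH_CLOSE,np.ones((25,25))),cv2.MORPH_OPEN,np.ones((19,19)))")
s=s.replace("(S>80),412","(S>35)&(V<115),412").replace("S>75","S>65")
s=s.replace("V>tab+14,328","B>136,328").replace("print(\"tray\"","w=m(V<tab*.66,258,211,304,262,.012);print('tray edges',w[:,:2].min(0).round(4),w[:,:2].max(0).round(4));print(\"tray\"")
open("m.py","w").write(s)
E
python3 m.py
```

```text
table V 158.0
swab (array([0.5363, 0.277 ]), 105.2, 60.2, 31.4)
lancet (array([0.4247, 0.3995]), 91.1, 58.7, 8.8)
tray edges [0.3901 0.0832] [0.5301 0.1938]
tray (array([0.4601, 0.1386]), 139.9, 110.6, -0.1)
dish (array([ 0.5019, -0.2072]), array([ 0.5016, -0.2075]), 145.7)
pad (array([ 0.618 , -0.3309]), 85.4, 55.2, -51.2)
labels (array([ 0.4552, -0.0389]), array([ 0.4552, -0.039 ]), 66.4)
tape (array([ 0.4353, -0.3801]), array([ 0.4407, -0.3739]), 56.5)
```

Run:
```python
from h import *
im=get_image("top")
c=np.array([(35,345),(160,312),(207,487),(78,522)],float)/6+[170,180];w=cast(im,c,.042);print("lancet",w.mean(0).round(4),rect(w))
c=np.array([(268,115),(375,57),(487,235),(380,300)],float)/6+[170,180];w=cast(im,c,.052);print("swab",w.mean(0).round(4),rect(w))
print("tape",cast(im,[(648/4.8+325,530/4.8+130)],.019).round(4))
print("vial",cast(im,[(82/4.8+325,342/4.8+130)],.05).round(4),"dropper",cast(im,[(125/6+170,152/6+180)],.06).round(4))
w=cast(im,np.array([(557,155),(778,150),(780,462),(565,466)])/6+[170,180],.012);print("tray",w.round(4),w.mean(0),rect(w))
plan(.536,.277,.25,31.4)
```

```text
lancet [0.4234 0.3967 0.042 ] (array([0.4236, 0.3964]), 86.9, 63.4, 13.6)
swab [0.5345 0.2701 0.052 ] (array([0.5353, 0.2701]), 104.1, 59.2, 30.4)
tape [[ 0.4276 -0.387   0.019 ]]
vial [[ 0.5499 -0.043   0.05  ]] dropper [[0.549  0.3878 0.06  ]]
tray [[0.5441 0.1898 0.012 ]
 [0.5438 0.0806 0.012 ]
 [0.3908 0.0831 0.012 ]
 [0.3916 0.1885 0.012 ]] [0.46758355 0.13550933 0.012     ] (array([0.4675, 0.1355]), 153.0, 109.2, -0.2)
tcp [ 0.234  -0.5794  0.231 ] heading 22.0 q7 -0.05 t 0.2
 before roll dxyz cm [ 60.07 -68.1   -1.86] roll -9.4
 after roll dxyz cm [ 70.4  -57.36  -1.9 ]
```

Request:
{"fn": "carry_out", "kwargs": {"targets": [{"dx": 2.0,"dy": -2.3,"dz": -0.4},{"dx": 3.0,"dy": -3.4,"dz": -0.4},{"dx": 3.0,"dy": -3.4,"dz": -0.4},{"dx": 3.0,"dy": -3.4,"dz": -0.4},{"dx": 3.0,"dy": -3.4,"dz": -0.4}]}}

```text
invalid input
```

Request:
{"fn": "carry_out", "kwargs": {"targets": [{"dx": 3.0,"dy": -3.4},{"dx": 3.0,"dy": -3.4},{"dx": 3.0,"dy": -3.4},{"dx": 3.0,"dy": -3.4},{"dx": 3.0,"dy": -3.4}]}}

```text
invalid input
```

Request:
{"fn": "carry_out", "kwargs": {"targets": [{"dx": 3.0,"dy": -3.4},{"dx": 3.0,"dy": -3.4},{"dx": 3.0,"dy": -3.4},{"dx": 3.0,"dy": -3.4},{"dx": 3.0,"dy": -3.4}]}}

```text
invalid input
```

Request:
{"fn": "carry_out", "kwargs": {"targets": [{"dx": 2.0,"dy": -2.3,"dz": -0.4,"roll": 0,"grip": 8.5},{"dx": 3.0,"dy": -3.4,"dz": -0.4,"roll": 0,"grip": 8.5},{"dx": 3.0,"dy": -3.4,"dz": -0.4,"roll": 0,"grip": 8.5},{"dx": 3.0,"dy": -3.4,"dz": -0.4,"roll": 0,"grip": 8.5},{"dx": 3.0,"dy": -3.4,"dz": -0.4,"roll": 0,"grip": 8.5}]}}

```text
time: 0.75
tcp_pos: [0.3046, -0.3779, 0.2514]
eef_rot: [[0.927, 0.374, -0.0], [0.374, -0.927, -0.0], [-0.0, 0.0, -1.0]]
wrist_force: [1.1, 0.3, -0.5]
finger_gap: 0.996
finger_force: 0.0
```

Request:
{"fn": "carry_out", "kwargs": {"targets": [{"dx": 3.0,"dy": -3.4,"dz": 0,"roll": 0,"grip": 8.5},{"dx": 3.0,"dy": -3.4,"dz": 0,"roll": 0,"grip": 8.5},{"dx": 3.0,"dy": -3.4,"dz": 0,"roll": 0,"grip": 8.5},{"dx": 3.0,"dy": -3.4,"dz": 0,"roll": 0,"grip": 8.5},{"dx": 3.0,"dy": -3.4,"dz": 0,"roll": 0,"grip": 8.5}]}}

```text
time: 1.25
tcp_pos: [0.3799, -0.1641, 0.2515]
eef_rot: [[0.927, 0.374, 0.0], [0.374, -0.927, -0.0], [0.0, 0.001, -1.0]]
wrist_force: [0.5, -0.9, -0.1]
finger_gap: 0.994
finger_force: 0.0
```

Request:
{"fn": "carry_out", "kwargs": {"targets": [{"dx": 3.0,"dy": -3.4,"dz": 0,"roll": 0,"grip": 8.5},{"dx": 3.0,"dy": -3.4,"dz": 0,"roll": 0,"grip": 8.5},{"dx": 3.0,"dy": -3.4,"dz": 0,"roll": 0,"grip": 8.5},{"dx": 3.0,"dy": -3.4,"dz": 0,"roll": 0,"grip": 8.5},{"dx": 3.0,"dy": -3.4,"dz": 0,"roll": 0,"grip": 8.5}]}}

```text
time: 1.75
tcp_pos: [0.4554, 0.0497, 0.2515]
eef_rot: [[0.927, 0.374, 0.001], [0.374, -0.927, -0.0], [0.001, 0.0, -1.0]]
wrist_force: [0.7, -0.3, -0.1]
finger_gap: 0.994
finger_force: 0.0
```

Request:
{"fn": "carry_out", "kwargs": {"targets": [{"dx": 3.0,"dy": -3.4,"dz": 0,"roll": 0,"grip": 8.5},{"dx": 3.0,"dy": -3.4,"dz": 0,"roll": 0,"grip": 8.5},{"dx": 3.0,"dy": -3.4,"dz": 0,"roll": 0,"grip": 8.5},{"dx": 2.0,"dy": -2.2,"dz": 0,"roll": -4.0,"grip": 8.5},{"dx": 1.0,"dy": -1.0,"dz": 0,"roll": -4.5,"grip": 8.5}]}}

```text
time: 2.25
tcp_pos: [0.5154, 0.2205, 0.2511]
eef_rot: [[0.859, 0.512, -0.001], [0.512, -0.859, 0.001], [0.0, -0.001, -1.0]]
wrist_force: [-0.3, -1.5, -0.6]
finger_gap: 0.997
finger_force: 0.0
```

Run:
```python
from h import *
plan(.535,.274,.2,31)
im=get_image("wrist");cv2.imwrite("pics/w1.png",im["color"][:,:,::-1]);print(im["intrinsics"],im["tool_from_camera"])
```

```text
tcp [0.5154 0.2205 0.2511] heading 30.8 q7 -1.7 t 2.2
 before roll dxyz cm [ 4.42 -3.59  5.11] roll -0.2
 after roll dxyz cm [ 4.44 -3.58  5.11]
[[309.70691629   0.         315.306789  ]
 [  0.         309.70691629 201.60922411]
 [  0.           0.           1.        ]] [[-1.20498507e-03 -9.63504791e-01 -2.67688374e-01  6.68617018e-02]
 [ 9.99999105e-01 -1.31657343e-03  2.37368613e-04  1.03749443e-04]
 [-5.81137198e-04 -2.67687849e-01  9.63505515e-01 -1.43023736e-01]
 [ 0.00000000e+00  0.00000000e+00  0.00000000e+00  1.00000000e+00]]
```

View pics/w1.png

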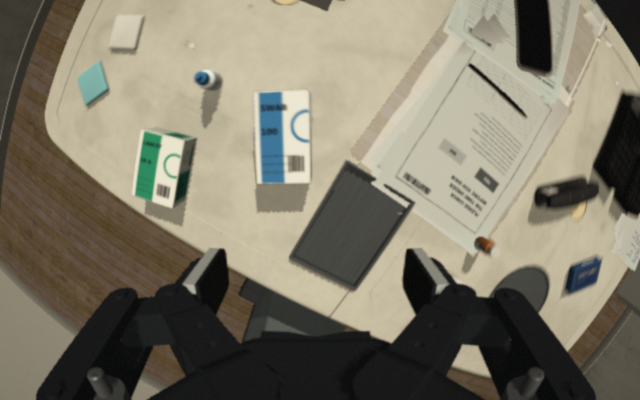

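w1 shows the swab top face at about (254,90)–(311,184), the lancet at (133,128)–(193,208), the tray at (290–412,162–288), the vial at (484,244) and the dropper at (205,78). All of it is clear of the gripper.

```bash
cat >> h.py <<'E'
def wcast(im,o,px,z):
    px=np.reshape(px,(-1,1,2)).astype(np.float64)
    n=cv2.fisheye.undistortPoints(px,np.array(im["intrinsics"]),np.zeros(4))[:,0]
    T=np.array(im["tool_from_camera"]);R=np.array(o["eef_rot"])
    C=R@T[:3,3]+np.array(o["tcp_pos"]);d=(R@T[:3,:3]@np.c_[n,np.ones(len(n))].T).T
    return C+d*((z-C[2])/d[:,2])[:,None]
def wmask(im,o,f,x0,y0,x1,y1,z,K=4):
    a=cv2.GaussianBlur(cv2.resize(im["color"][y0:y1,x0:x1],None,fx=K,fy=K,interpolation=cv2.INTER_CUBIC),(0,0),3)
    h=cv2.cvtColor(a,cv2.COLOR_RGB2HSV).astype(int)
    k=f(h[:,:,0],h[:,:,1],h[:,:,2],a[:,:,2].astype(int)).astype(np.uint8)
    k=cv2.morphologyEx(cv2.morphologyEx(k,cv2.MORPH_CLOSE,np.ones((25,25))),cv2.MORPH_OPEN,np.ones((19,19)))
    return wcast(im,o,(blob(k)+.5)/K-.5+[x0,y0],z)
def wshot(n):
    o=get_obs();im=get_image("wrist");cv2.imwrite(f"pics/{n}.png",im["color"][:,:,::-1]);return o,im
def circ(w):
    (c,r)=cv2.minEnclosingCircle((w[:,:2]*1000).astype(np.float32));return np.round(np.array(c)/1000,4),w.mean(0).round(4)[:2],round(2*r,1)
top=lambda H,S,V,B:((B>160)|((S>75)&(H>55)&(H<130)))&(V>85)
E
python3 - <<'E'
from h import *
o,im=wshot("w2")
a=im["color"];h=cv2.cvtColor(a,cv2.COLOR_RGB2HSV)
for n,x,y in [("table",230,150),("white",300,150),("blue",270,120),("wl",185,180),("side",189,160),("g",147,160),("tray",350,220)]:print(n,a[y,x],h[y,x])
print("swab",rect(wmask(im,o,top,245,82,320,190,.052)))
print("lancet",rect(wmask(im,o,top,125,118,200,208,.042)))
w=wcast(im,o,[(254,91),(309,90),(311,182),(257,184)],.052);print("swab hand",w.mean(0).round(4),rect(w))
w=wcast(im,o,[(138,129),(187,136),(180,207),(133,196)],.042);print("lancet hand",w.mean(0).round(4),rect(w))
print("tray",rect(wmask(im,o,lambda H,S,V,B:V<110,283,155,415,292,.012)))
print("vial",wcast(im,o,[(480,240)],.053).round(3),"dropper",wcast(im,o,[(205,77)],.06).round(3))
E
```

```text
table [193 184 158] [ 22  46 193]
white [236 231 211] [ 24  27 236]
blue [ 61 118 152] [101 153 152]
wl [13 41 28] [ 76 174  41]
side [73 70 63] [21 35 73]
g [ 41 116  81] [ 76 165 116]
tray [72 73 67] [35 21 73]
swab (array([0.5364, 0.2769]), 122.8, 86.2, 29.4)
lancet (array([0.4236, 0.4072]), 119.9, 91.4, 24.2)
swab hand [0.5359 0.2763 0.052 ] (array([0.5359, 0.2759]), 105.3, 61.8, 31.5)
lancet hand [0.4247 0.3979 0.042 ] (array([0.4249, 0.398 ]), 90.4, 72.7, 19.3)
tray (array([0.4692, 0.1372]), 160.6, 110.9, 0.5)
vial [[ 0.559 -0.007  0.053]] dropper [[0.553 0.386 0.06 ]]
```

Run:
```python
from h import *
plan(.536,.276,.01,31.5)
```

```text
tcp [0.5152 0.2195 0.2509] heading 30.8 q7 -1.7 t 2.4
 before roll dxyz cm [ 4.69 -3.76 24.09] roll -0.7
 after roll dxyz cm [ 4.73 -3.73 24.09]
```

Request:
{"fn": "carry_out", "kwargs": {"targets": [{"dx": 2.4,"dy": -1.9,"dz": 2.0,"roll": 0,"grip": 8.5},{"dx": 2.3,"dy": -1.85,"dz": 3.0,"roll": -0.7,"grip": 8.5},{"dx": 0,"dy": 0,"dz": 4.0,"roll": 0,"grip": 8.5},{"dx": 0,"dy": 0,"dz": 4.0,"roll": 0,"grip": 8.5},{"dx": 0,"dy": 0,"dz": 2.0,"roll": 0,"grip": 8.5}]}}

```text
time: 2.85
tcp_pos: [0.5356, 0.2718, 0.098]
eef_rot: [[0.857, 0.516, -0.003], [0.516, -0.857, -0.002], [-0.004, 0.0, -1.0]]
wrist_force: [0.3, -0.8, -0.2]
finger_gap: 0.997
finger_force: 0.0
```

Run:
```python
from h import *
o,im=wshot("w3");plan(.536,.276,.01,31.5)
t=lambda H,S,V,B:((B>185)|((S>75)&(H>55)&(H<130)))&(V>85)
print("swab",rect(wmask(im,o,t,200,60,440,330,.052)))
```

```text
tcp [0.5349 0.2712 0.0962] heading 31.0 q7 -1.88 t 2.9
 before roll dxyz cm [ 0.39 -0.35  8.62] roll -0.5
 after roll dxyz cm [ 0.34 -0.35  8.62]
swab (array([0.5377, 0.2758]), 104.8, 57.4, 31.1)
```

View pics/w3.png

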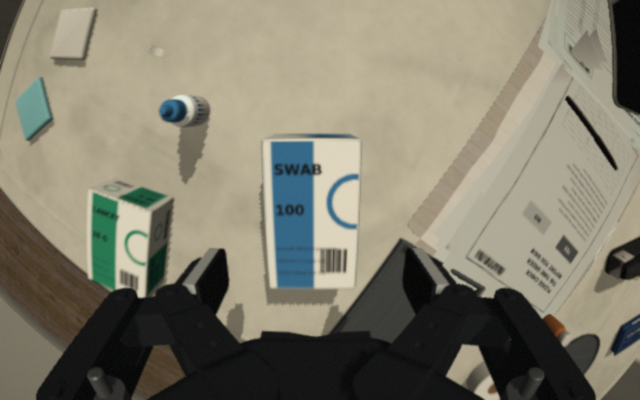

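w3 shows the swab carton's top at (263,138)–(360,288), centred between the open fingers (about 207 and 425). The measurements agree, so I'll descend and grip.

Request:
{"fn": "carry_out", "kwargs": {"targets": [{"dx": 0.4,"dy": -0.3,"dz": 2.0,"roll": 0,"grip": 8.5},{"dx": 0,"dy": 0,"dz": 3.0,"roll": 0,"grip": 8.5},{"dx": 0,"dy": 0,"dz": 2.5,"roll": 0,"grip": 8.5},{"dx": 0,"dy": 0,"dz": 1.1,"roll": 0,"grip": 8.5},{"dx": 0,"dy": 0,"dz": 0,"roll": 0,"grip": 8.5}]}}

```text
time: 3.4
tcp_pos: [0.5385, 0.2775, 0.0149]
eef_rot: [[0.856, 0.517, -0.001], [0.517, -0.856, -0.001], [-0.001, 0.0, -1.0]]
wrist_force: [0.0, 0.3, -0.2]
finger_gap: 0.994
finger_force: 0.0
```

Request:
{"fn": "carry_out", "kwargs": {"targets": [{"dx": 0,"dy": 0,"dz": 0,"roll": 0,"grip": 5.5},{"dx": 0,"dy": 0,"dz": 0,"roll": 0,"grip": 5.5},{"dx": 0,"dy": 0,"dz": 0,"roll": 0,"grip": 5.5},{"dx": 0,"dy": 0,"dz": 0,"roll": 0,"grip": 5.5},{"dx": 0,"dy": 0,"dz": 0,"roll": 0,"grip": 5.5}], "grip_force": 30}}

```text
time: 3.9
tcp_pos: [0.5395, 0.2786, 0.017]
eef_rot: [[0.856, 0.517, 0.002], [0.517, -0.856, 0.001], [0.002, 0.0, -1.0]]
wrist_force: [-0.2, -0.2, 5.2]
finger_gap: 0.718
finger_force: 32.7
```

Request:
{"fn": "carry_out", "kwargs": {"targets": [{"dx": 0,"dy": 0,"dz": -1.0,"roll": 0,"grip": 5.5},{"dx": 0,"dy": 0,"dz": -2.0,"roll": 0,"grip": 5.5},{"dx": 0,"dy": 0,"dz": -3.0,"roll": 0,"grip": 5.5},{"dx": 0,"dy": 0,"dz": -3.0,"roll": 0,"grip": 5.5},{"dx": 0,"dy": 0,"dz": -2.0,"roll": 0,"grip": 5.5}]}}

```text
time: 4.4
tcp_pos: [0.5392, 0.2788, 0.1288]
eef_rot: [[0.855, 0.518, 0.003], [0.518, -0.855, 0.001], [0.003, 0.0, -1.0]]
wrist_force: [0.5, -0.5, -1.1]
finger_gap: 0.722
finger_force: 33.1
```

Run:
```python
from h import *
plan(.4715,.137,.10,0)
```

```text
tcp [0.5392 0.2788 0.1288] heading 31.2 q7 -1.87 t 4.4
 before roll dxyz cm [-13.14   8.62   2.84] roll 31.2
 after roll dxyz cm [-6.77 14.18  2.88]
```

Request:
{"fn": "carry_out", "kwargs": {"targets": [{"dx": 0,"dy": 0,"dz": 0,"roll": 6.2,"grip": 5.5},{"dx": 0,"dy": 0,"dz": 0,"roll": 6.3,"grip": 5.5},{"dx": 0,"dy": 0,"dz": 0,"roll": 6.3,"grip": 5.5},{"dx": 0,"dy": 0,"dz": 0,"roll": 6.2,"grip": 5.5},{"dx": 0,"dy": 0,"dz": 0,"roll": 6.2,"grip": 5.5}]}}

```text
time: 4.9
tcp_pos: [0.5388, 0.2785, 0.1268]
eef_rot: [[1.0, -0.005, 0.001], [-0.005, -1.0, 0.001], [0.001, -0.001, -1.0]]
wrist_force: [-0.3, 0.6, -1.4]
finger_gap: 0.723
finger_force: 33.0
```

Request:
{"fn": "carry_out", "kwargs": {"targets": [{"dx": -1.4,"dy": 2.8,"dz": 0.5,"roll": 0,"grip": 5.5},{"dx": -1.4,"dy": 2.9,"dz": 0.5,"roll": 0,"grip": 5.5},{"dx": -1.4,"dy": 2.9,"dz": 0.5,"roll": 0,"grip": 5.5},{"dx": -1.4,"dy": 2.9,"dz": 0.5,"roll": 0,"grip": 5.5},{"dx": -1.2,"dy": 2.7,"dz": 0,"roll": 0,"grip": 5.5}]}}

```text
time: 5.4
tcp_pos: [0.4698, 0.1351, 0.106]
eef_rot: [[1.0, -0.0, 0.0], [-0.0, -1.0, -0.0], [0.0, 0.0, -1.0]]
wrist_force: [1.2, 0.3, -0.1]
finger_gap: 0.719
finger_force: 33.1
```

Run:
```python
from h import *
plan(.4715,.137,.020,0)
o,im=wshot("w4")
```

```text
tcp [0.4698 0.1351 0.106 ] heading -0.0 q7 -2.15 t 5.4
 before roll dxyz cm [ 0.16 -0.19  8.6 ] roll -0.0
 after roll dxyz cm [ 0.17 -0.19  8.6 ]
```

View pics/w4.png

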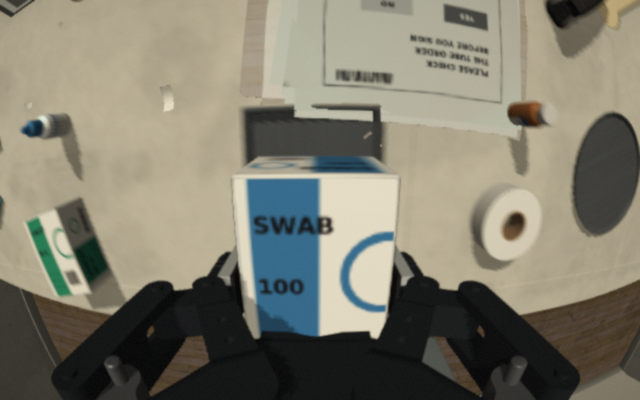

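w4 shows the carton held square, its far top edge at (233,178)–(398,172). The tray's far rim corners are near (246,107) and (380,107).

Run:
```python
from h import *
o=get_obs();im=get_image("wrist")
z=o["tcp_pos"][2]-.017+.052
w=wcast(im,o,[(233,178),(398,172)],z);print("carton far top edge",w.round(4),"mid",w.mean(0).round(4))
w=wcast(im,o,[(246,107),(380,107)],.012);print("tray far",w.round(4),w.mean(0).round(4))
w=wcast(im,o,[(244,165),(380,150)],.012);print("tray sides",w.round(4))
```

```text
carton far top edge [[0.5146 0.1602 0.1408]
 [0.5166 0.1003 0.1408]] mid [0.5156 0.1302 0.1408]
tray far [[0.5451 0.1828 0.012 ]
 [0.5445 0.0804 0.012 ]] [0.5448 0.1316 0.012 ]
tray sides [[0.4998 0.1859 0.012 ]
 [0.511  0.0797 0.012 ]]
```

Request:
{"fn": "carry_out", "kwargs": {"targets": [{"dx": 0.35,"dy": -0.2,"dz": 2.0,"roll": 0,"grip": 5.5},{"dx": 0,"dy": 0,"dz": 3.0,"roll": 0,"grip": 5.5},{"dx": 0,"dy": 0,"dz": 2.0,"roll": 0,"grip": 5.5},{"dx": 0,"dy": 0,"dz": 1.0,"roll": 0,"grip": 5.5},{"dx": 0,"dy": 0,"dz": 0,"roll": 0,"grip": 5.5}]}}

```text
time: 6.0
tcp_pos: [0.474, 0.1387, 0.0252]
eef_rot: [[1.0, 0.0, -0.001], [0.0, -1.0, 0.0], [-0.001, -0.0, -1.0]]
wrist_force: [0.9, 0.1, 0.5]
finger_gap: 0.72
finger_force: 33.1
```

Request:
{"fn": "carry_out", "kwargs": {"targets": [{"dx": 0,"dy": 0.0,"dz": 0.3,"roll": 0,"grip": 5.5},{"dx": 0,"dy": 0,"dz": 0.2,"roll": 0,"grip": 5.5},{"dx": 0,"dy": 0,"dz": 0,"roll": 0,"grip": 5.5}]}}

```text
time: 6.3
tcp_pos: [0.4745, 0.1383, 0.0208]
eef_rot: [[1.0, -0.0, 0.001], [-0.0, -1.0, 0.0], [0.001, -0.0, -1.0]]
wrist_force: [1.5, -0.5, -0.6]
finger_gap: 0.725
finger_force: 33.1
```

Run:
```python
from h import *
plan(.4715,.137,.020,0);print(get_obs()["wrist_force"])
```

```text
tcp [0.4745 0.1383 0.0208] heading -0.0 q7 -2.25 t 6.3
 before roll dxyz cm [-0.3   0.14  0.08] roll -0.0
 after roll dxyz cm [-0.3   0.13  0.08]
[ 1.45840113 -0.51240673 -0.63659923]
```

Request:
{"fn": "carry_out", "kwargs": {"targets": [{"dx": -0.1,"dy": 0.1,"dz": 0.15,"roll": 0,"grip": 5.5},{"dx": 0,"dy": 0,"dz": 0.1,"roll": 0,"grip": 5.5},{"dx": 0,"dy": 0,"dz": 0,"roll": 0,"grip": 5.5}]}}

```text
time: 6.6
tcp_pos: [0.4741, 0.1379, 0.0196]
eef_rot: [[1.0, 0.0, 0.002], [0.0, -1.0, 0.0], [0.002, -0.0, -1.0]]
wrist_force: [-9.0, -2.5, 38.7]
finger_gap: 0.722
finger_force: 38.0
```

Request:
{"fn": "carry_out", "kwargs": {"targets": [{"dx": 0,"dy": 0,"dz": 0,"roll": 0,"grip": 7.0},{"dx": 0,"dy": 0,"dz": 0,"roll": 0,"grip": 8.0},{"dx": 0,"dy": 0,"dz": 0,"roll": 0,"grip": 8.5},{"dx": 0,"dy": 0,"dz": 0,"roll": 0,"grip": 8.5}]}}

```text
time: 7.0
tcp_pos: [0.4731, 0.1372, 0.0178]
eef_rot: [[1.0, -0.0, -0.0], [-0.0, -1.0, 0.0], [-0.0, -0.0, -1.0]]
wrist_force: [-0.1, 0.5, -0.0]
finger_gap: 1.003
finger_force: 0.0
```

Request:
{"fn": "carry_out", "kwargs": {"targets": [{"dx": 0,"dy": 0,"dz": -2.0,"roll": 0,"grip": 8.5},{"dx": 0,"dy": 0,"dz": -3.0,"roll": 0,"grip": 8.5},{"dx": 0,"dy": 0,"dz": -4.0,"roll": 0,"grip": 8.5},{"dx": 0,"dy": 0,"dz": -4.0,"roll": 0,"grip": 8.5},{"dx": 0,"dy": 0,"dz": -4.0,"roll": 0,"grip": 8.5}]}}

```text
time: 7.5
tcp_pos: [0.4728, 0.1373, 0.1893]
eef_rot: [[1.0, 0.0, -0.0], [0.0, -1.0, 0.0], [-0.0, -0.0, -1.0]]
wrist_force: [0.5, -0.0, 0.2]
finger_gap: 0.995
finger_force: 0.0
```

Run:
```python
from h import *
o,im=wshot("w5")
plan(.424,.398,.15,14)
```

```text
tcp [0.4751 0.1384 0.1951] heading 0.0 q7 -2.07 t 7.5
 before roll dxyz cm [ -5.13 -25.96   4.52] roll -14.0
 after roll dxyz cm [  1.32 -26.43   4.51]
```

View pics/w5.png

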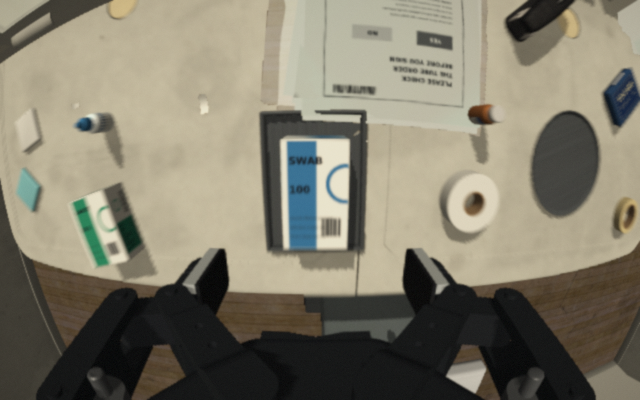

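Run:
```python
from h import *
o,im=wshot("w6")
a=im["color"]
t=lambda H,S,V,B:((B>170)|((S>75)&(H>55)&(H<130)))&(V>85)
w=wmask(im,o,t,270,128,357,258,.055);print("swab",rect(w),w.min(0),w.max(0))
w=wmask(im,o,lambda H,S,V,B:V<115,255,105,375,262,.012);print("tray",rect(w))
w=wcast(im,o,[(280,137),(349,137),(350,249),(283,249)],.055);print(w.round(4),w.mean(0),rect(w))
w=wcast(im,o,[(261,113),(366,113),(362,248),(268,250)],.012);print(w.round(4),w.mean(0),rect(w))
tl=lambda H,S,V,B:((B>185)|((S>75)&(H>55)&(H<130)))&(V>85)
w=wmask(im,o,tl,60,175,150,275,.042);print("lancet",rect(w))
w=wmask(im,o,lambda H,S,V,B:B>185,435,165,505,245,.026);print("labels",circ(w))
w=wmask(im,o,lambda H,S,V,B:V<115,525,100,605,225,.007);print("dish",circ(w))
```

```text
swab (array([0.4714, 0.1375]), 106.0, 60.0, -0.1) [0.41849628 0.10745657 0.055     ] [0.52440842 0.16755282 0.055     ]
tray (array([0.4708, 0.1379]), 154.9, 109.6, 0.7)
[[0.5257 0.1702 0.055 ]
 [0.5256 0.1071 0.055 ]
 [0.4153 0.1033 0.055 ]
 [0.4153 0.1704 0.055 ]] [0.47047979 0.13775397 0.055     ] (array([0.4705, 0.1368]), 110.4, 67.1, -0.1)
[[0.5494 0.1951 0.012 ]
 [0.5491 0.0848 0.012 ]
 [0.3972 0.0841 0.012 ]
 [0.3947 0.193  0.012 ]] [0.47260662 0.13922623 0.012     ] (array([0.4728, 0.1389]), 154.7, 110.3, 0.8)
lancet (array([0.4248, 0.4   ]), 86.7, 61.2, 14.2)
labels (array([ 0.455 , -0.0396]), array([ 0.4552, -0.0392]), 63.9)
dish (array([ 0.5048, -0.204 ]), array([ 0.5033, -0.202 ]), 153.7)
```

Request:
{"fn": "carry_out", "kwargs": {"targets": [{"dx": -0.9,"dy": -4.5,"dz": 0,"roll": 0,"grip": 8.5},{"dx": -0.9,"dy": -4.5,"dz": 0,"roll": 0,"grip": 8.5},{"dx": -0.9,"dy": -4.5,"dz": 0,"roll": 0,"grip": 8.5},{"dx": -0.9,"dy": -4.5,"dz": 0,"roll": 0,"grip": 8.5},{"dx": -0.9,"dy": -4.5,"dz": 0,"roll": 0,"grip": 8.5}]}}

```text
time: 8.1
tcp_pos: [0.4276, 0.3638, 0.1875]
eef_rot: [[1.0, -0.001, -0.0], [-0.001, -1.0, -0.0], [-0.0, 0.0, -1.0]]
wrist_force: [0.8, 0.2, 0.9]
finger_gap: 0.996
finger_force: 0.0
```

Request:
{"fn": "carry_out", "kwargs": {"targets": [{"dx": -0.5,"dy": -3.5,"dz": 1.0,"roll": 0,"grip": 8.5},{"dx": 0,"dy": 0,"dz": 3.0,"roll": -7.0,"grip": 8.5},{"dx": 0,"dy": 0,"dz": 3.0,"roll": -7.0,"grip": 8.5},{"dx": 0,"dy": 0,"dz": 2.0,"roll": 0,"grip": 8.5}]}}

```text
time: 8.5
tcp_pos: [0.4223, 0.3969, 0.0953]
eef_rot: [[0.969, 0.247, -0.002], [0.247, -0.969, -0.001], [-0.002, 0.001, -1.0]]
wrist_force: [0.2, 0.1, 0.5]
finger_gap: 0.996
finger_force: 0.0
```

Run:
```python
from h import *
o,im=wshot("w7")
tl=lambda H,S,V,B:((B>185)|((S>75)&(H>55)&(H<130)))&(V>85)
w=wmask(im,o,tl,220,100,400,325,.042);print("lancet",rect(w))
plan(.4248,.399,.013,14)
```

```text
lancet (array([0.4261, 0.4005]), 91.1, 61.9, 13.7)
tcp [0.4217 0.3958 0.0929] heading 14.1 q7 -2.48 t 8.6
 before roll dxyz cm [ 0.42 -0.25  7.99] roll 0.1
 after roll dxyz cm [ 0.38 -0.24  7.99]
```

View pics/w7.png

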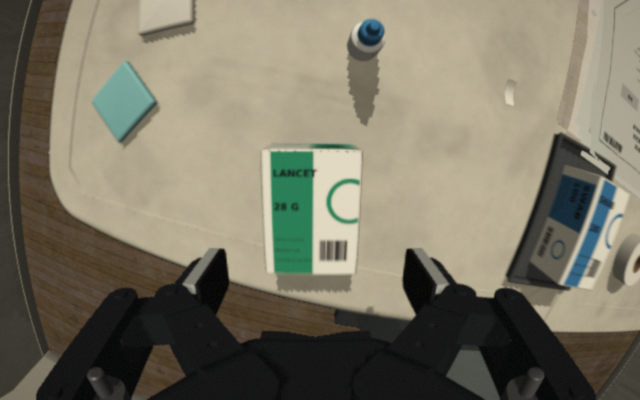

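w7 shows the lancet's top at (263,148)–(360,275), square between the fingers. I'll descend and grip.

Request:
{"fn": "carry_out", "kwargs": {"targets": [{"dx": 0.4,"dy": -0.3,"dz": 2.0,"roll": 0,"grip": 8.5},{"dx": 0,"dy": 0,"dz": 2.5,"roll": 0,"grip": 8.5},{"dx": 0,"dy": 0,"dz": 2.3,"roll": 0,"grip": 8.5},{"dx": 0,"dy": 0,"dz": 1.0,"roll": 0,"grip": 8.5},{"dx": 0,"dy": 0,"dz": 0,"roll": 0,"grip": 8.5}]}}

```text
time: 9.05
tcp_pos: [0.4259, 0.4009, 0.0191]
eef_rot: [[0.97, 0.241, -0.001], [0.241, -0.97, -0.001], [-0.002, 0.001, -1.0]]
wrist_force: [-0.4, 0.8, -0.1]
finger_gap: 0.999
finger_force: 0.0
```

Request:
{"fn": "carry_out", "kwargs": {"targets": [{"dx": 0,"dy": 0,"dz": 0,"roll": 0,"grip": 6.0},{"dx": 0,"dy": 0,"dz": 0,"roll": 0,"grip": 6.0},{"dx": 0,"dy": 0,"dz": 0,"roll": 0,"grip": 6.0},{"dx": 0,"dy": 0,"dz": 0,"roll": 0,"grip": 6.0},{"dx": 0,"dy": 0,"dz": 0,"roll": 0,"grip": 6.0}]}}

```text
time: 9.55
tcp_pos: [0.4268, 0.4017, 0.0212]
eef_rot: [[0.97, 0.242, 0.001], [0.242, -0.97, 0.001], [0.002, -0.001, -1.0]]
wrist_force: [-1.6, 0.2, 8.9]
finger_gap: 0.765
finger_force: 34.0
```

Request:
{"fn": "carry_out", "kwargs": {"targets": [{"dx": 0,"dy": 0,"dz": -1.0,"roll": 0,"grip": 6.0},{"dx": 0,"dy": 0,"dz": -3.0,"roll": 0,"grip": 6.0},{"dx": 0,"dy": 0,"dz": -4.0,"roll": 0,"grip": 6.0},{"dx": 0,"dy": 0,"dz": -4.0,"roll": 0,"grip": 6.0},{"dx": 0,"dy": 0,"dz": -2.0,"roll": 0,"grip": 6.0}]}}

```text
time: 10.05
tcp_pos: [0.4269, 0.4021, 0.1642]
eef_rot: [[0.97, 0.242, 0.003], [0.242, -0.97, 0.003], [0.004, -0.002, -1.0]]
wrist_force: [0.3, -0.1, -0.6]
finger_gap: 0.763
finger_force: 34.0
```

Run:
```python
from h import *
plan(.4714,.1375,.11,0)
```

```text
tcp [0.4269 0.4021 0.1642] heading 14.0 q7 -2.43 t 10.1
 before roll dxyz cm [-2.11 26.76  5.36] roll 14.0
 after roll dxyz cm [ 4.45 26.46  5.42]
```

Request:
{"fn": "carry_out", "kwargs": {"targets": [{"dx": -0.4,"dy": 4.0,"dz": 0,"roll": 0,"grip": 6.0},{"dx": -0.4,"dy": 4.6,"dz": 0,"roll": 0,"grip": 6.0},{"dx": -0.4,"dy": 4.6,"dz": 0,"roll": 0,"grip": 6.0},{"dx": -0.4,"dy": 4.6,"dz": 0,"roll": 0,"grip": 6.0},{"dx": -0.3,"dy": 4.6,"dz": 0,"roll": 0,"grip": 6.0}]}}

```text
time: 10.55
tcp_pos: [0.4621, 0.1774, 0.1608]
eef_rot: [[0.97, 0.242, 0.001], [0.242, -0.97, -0.0], [0.001, 0.0, -1.0]]
wrist_force: [2.3, 0.2, 0.4]
finger_gap: 0.766
finger_force: 33.9
```

Request:
{"fn": "carry_out", "kwargs": {"targets": [{"dx": -0.2,"dy": 4.3,"dz": 0,"roll": 0,"grip": 6.0},{"dx": 0,"dy": 0,"dz": 1.0,"roll": 7.0,"grip": 6.0},{"dx": 0,"dy": 0,"dz": 1.0,"roll": 7.0,"grip": 6.0},{"dx": 0,"dy": 0,"dz": 1.0,"roll": 0,"grip": 6.0},{"dx": 0,"dy": 0,"dz": 0,"roll": 0,"grip": 6.0}]}}

```text
time: 11.05
tcp_pos: [0.4699, 0.1372, 0.1293]
eef_rot: [[1.0, 0.004, -0.001], [0.004, -1.0, -0.0], [-0.001, 0.0, -1.0]]
wrist_force: [-0.2, -1.0, -1.1]
finger_gap: 0.764
finger_force: 33.9
```

Run:
```python
from h import *
plan(.4714,.1375,.076,0)
o,im=wshot("w8")
```

```text
tcp [0.4699 0.1372 0.1293] heading 0.2 q7 -2.15 t 11.1
 before roll dxyz cm [ 0.15 -0.03  5.33] roll 0.2
 after roll dxyz cm [ 0.15 -0.03  5.33]
```

View pics/w8.png

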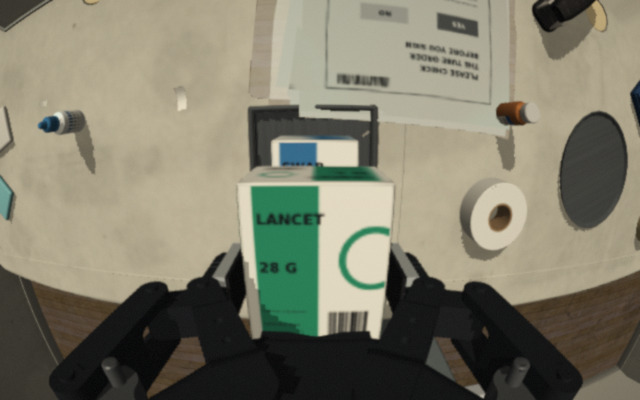

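w8 shows the held lancet's far top edge at (239,184)–(393,181), with the swab's far top edge behind it at (272,138)–(358,138).

Run:
```python
from h import *
o=get_obs();im=get_image("wrist")
z=o["tcp_pos"][2]-.020+.042
w=wcast(im,o,[(239,184),(393,181)],z);print("lancet far",w.round(4),"centre",w.mean(0).round(4)-[.0455,0,0])
w=wcast(im,o,[(272,138),(358,138)],.055);print("swab far",w.round(4),"centre",w.mean(0).round(4)-[.052,0,0])
```

```text
lancet far [[0.511  0.1681 0.1518]
 [0.5125 0.1053 0.1518]] centre [0.4663 0.1367 0.1518]
swab far [[0.5232 0.1675 0.055 ]
 [0.5233 0.1069 0.055 ]] centre [0.4712 0.1372 0.055 ]
```

Request:
{"fn": "carry_out", "kwargs": {"targets": [{"dx": 0.4,"dy": 0,"dz": 1.5,"roll": 0,"grip": 6.0},{"dx": 0,"dy": 0,"dz": 2.0,"roll": 0,"grip": 6.0},{"dx": 0,"dy": 0,"dz": 1.2,"roll": 0,"grip": 6.0},{"dx": 0,"dy": 0,"dz": 0,"roll": 0,"grip": 6.0},{"dx": 0,"dy": 0,"dz": 0,"roll": 0,"grip": 6.0}]}}

```text
time: 11.65
tcp_pos: [0.4747, 0.1373, 0.0833]
eef_rot: [[1.0, 0.001, 0.0], [0.001, -1.0, 0.0], [0.0, -0.0, -1.0]]
wrist_force: [-0.0, -0.4, -0.1]
finger_gap: 0.767
finger_force: 33.9
```

Run:
```python
from h import *
plan(.4738,.1375,.076,0);print(get_obs()["wrist_force"])
```

```text
tcp [0.4747 0.1373 0.0833] heading 0.0 q7 -2.21 t 11.7
 before roll dxyz cm [-0.09 -0.02  0.73] roll 0.0
 after roll dxyz cm [-0.09 -0.02  0.73]
[-0.0094286  -0.44268992 -0.13711639]
```

Request:
{"fn": "carry_out", "kwargs": {"targets": [{"dx": 0,"dy": 0,"dz": 0.3,"roll": 0,"grip": 6.0},{"dx": 0,"dy": 0,"dz": 0.2,"roll": 0,"grip": 6.0},{"dx": 0,"dy": 0,"dz": 0.1,"roll": 0,"grip": 6.0},{"dx": 0,"dy": 0,"dz": 0,"roll": 0,"grip": 6.0}]}}

```text
time: 12.05
tcp_pos: [0.4745, 0.137, 0.0768]
eef_rot: [[1.0, -0.0, -0.0], [-0.0, -1.0, 0.0], [-0.0, -0.0, -1.0]]
wrist_force: [0.7, 0.7, -0.8]
finger_gap: 0.763
finger_force: 33.9
```

Request:
{"fn": "carry_out", "kwargs": {"targets": [{"dx": 0,"dy": 0,"dz": 0.1,"roll": 0,"grip": 6.0},{"dx": 0,"dy": 0,"dz": 0.05,"roll": 0,"grip": 6.0},{"dx": 0,"dy": 0,"dz": 0,"roll": 0,"grip": 6.0}]}}

```text
time: 12.35
tcp_pos: [0.4747, 0.1371, 0.0761]
eef_rot: [[1.0, -0.0, 0.0], [-0.0, -1.0, -0.0], [0.0, 0.0, -1.0]]
wrist_force: [-8.1, -3.4, 20.9]
finger_gap: 0.765
finger_force: 36.5
```

Contact is made, so I'll release and rise.

Request:
{"fn": "carry_out", "kwargs": {"targets": [{"dx": 0,"dy": 0,"dz": 0,"roll": 0,"grip": 7.2},{"dx": 0,"dy": 0,"dz": 0,"roll": 0,"grip": 8.0},{"dx": 0,"dy": 0,"dz": 0,"roll": 0,"grip": 8.5},{"dx": 0,"dy": 0,"dz": 0,"roll": 0,"grip": 8.5}]}}

```text
time: 12.75
tcp_pos: [0.4745, 0.137, 0.0752]
eef_rot: [[1.0, -0.0, -0.0], [-0.0, -1.0, 0.0], [-0.0, -0.0, -1.0]]
wrist_force: [-0.3, -0.7, 0.1]
finger_gap: 0.994
finger_force: 0.0
```

Request:
{"fn": "carry_out", "kwargs": {"targets": [{"dx": 0,"dy": 0,"dz": -1.0,"roll": 0,"grip": 8.5},{"dx": 0,"dy": 0,"dz": -3.0,"roll": 0,"grip": 8.5},{"dx": 0,"dy": 0,"dz": -4.0,"roll": 0,"grip": 8.5},{"dx": 0,"dy": 0,"dz": -4.0,"roll": 0,"grip": 8.5},{"dx": 0,"dy": 0,"dz": -3.0,"roll": 0,"grip": 8.5}]}}

```text
time: 13.25
tcp_pos: [0.4746, 0.1374, 0.2283]
eef_rot: [[1.0, 0.0, 0.002], [0.0, -1.0, 0.001], [0.002, -0.001, -1.0]]
wrist_force: [0.7, -0.1, 0.5]
finger_gap: 0.99
finger_force: 0.0
```

Run:
```python
from h import *
o,im=wshot("w9")
t=lambda H,S,V,B:((B>185)|((S>75)&(H>55)&(H<130)))&(V>85)
w=wmask(im,o,t,230,90,420,310,.097);print("lancet",rect(w),o["tcp_pos"])
plan(.615,-.332,.20,-51)
```

```text
lancet (array([0.4746, 0.1365]), 96.8, 63.6, -0.1) [0.47461416 0.13740595 0.2283461 ]
tcp [0.4762 0.1381 0.2322] heading 0.0 q7 -2.06 t 13.3
 before roll dxyz cm [13.84 47.02  3.25] roll 51.0
 after roll dxyz cm [45.27 18.79  3.22]
```

View pics/w9.png

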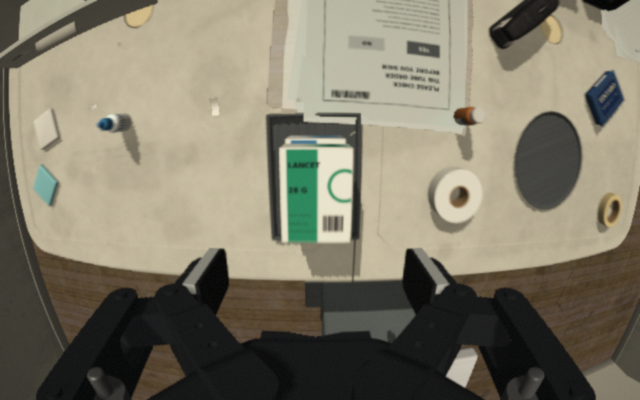

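w9 shows the lancet sitting squarely on the swab at (279–352,145–243), and the bystanders have not moved. Next is the pad, seen at (604,98).

Request:
{"fn": "carry_out", "kwargs": {"targets": [{"dx": 1.0,"dy": 4.0,"dz": 0,"roll": 0,"grip": 8.5},{"dx": 1.4,"dy": 4.6,"dz": 0,"roll": 0,"grip": 8.5},{"dx": 1.4,"dy": 4.6,"dz": 0,"roll": 0,"grip": 8.5},{"dx": 1.4,"dy": 4.6,"dz": 0,"roll": 0,"grip": 8.5},{"dx": 1.4,"dy": 4.6,"dz": 0,"roll": 0,"grip": 8.5}]}}

```text
time: 13.8
tcp_pos: [0.5407, -0.0889, 0.2259]
eef_rot: [[1.0, 0.0, 0.0], [0.0, -1.0, -0.0], [0.0, 0.0, -1.0]]
wrist_force: [0.3, 0.3, 0.3]
finger_gap: 0.995
finger_force: 0.0
```

Request:
{"fn": "carry_out", "kwargs": {"targets": [{"dx": 1.4,"dy": 4.6,"dz": 0,"roll": 0,"grip": 8.5},{"dx": 1.4,"dy": 4.6,"dz": 0,"roll": 0,"grip": 8.5},{"dx": 1.4,"dy": 4.6,"dz": 0,"roll": 0,"grip": 8.5},{"dx": 1.4,"dy": 4.6,"dz": 0,"roll": 0,"grip": 8.5},{"dx": 1.4,"dy": 4.6,"dz": 0,"roll": 0,"grip": 8.5}]}}

```text
time: 14.3
tcp_pos: [0.6106, -0.3189, 0.2257]
eef_rot: [[1.0, -0.0, 0.0], [-0.0, -1.0, 0.0], [0.0, -0.0, -1.0]]
wrist_force: [1.0, -0.0, 0.5]
finger_gap: 0.994
finger_force: 0.0
```

Request:
{"fn": "carry_out", "kwargs": {"targets": [{"dx": 0,"dy": 0,"dz": 1.0,"roll": 8.5,"grip": 8.5},{"dx": 0,"dy": 0,"dz": 1.5,"roll": 8.5,"grip": 8.5},{"dx": 0,"dy": 0,"dz": 1.5,"roll": 8.5,"grip": 8.5},{"dx": 0,"dy": 0,"dz": 1.5,"roll": 8.5,"grip": 8.5},{"dx": 0,"dy": 0,"dz": 1.5,"roll": 8.5,"grip": 8.5}]}}

```text
time: 14.8
tcp_pos: [0.6104, -0.3169, 0.1551]
eef_rot: [[0.733, -0.68, 0.0], [-0.68, -0.733, 0.001], [-0.0, -0.001, -1.0]]
wrist_force: [0.2, -0.6, -0.7]
finger_gap: 0.996
finger_force: 0.0
```

Request:
{"fn": "carry_out", "kwargs": {"targets": [{"dx": 0,"dy": 0,"dz": 1.5,"roll": 8.5,"grip": 8.5},{"dx": 0,"dy": 0,"dz": 0,"roll": 0,"grip": 8.5}]}}

```text
time: 15.0
tcp_pos: [0.6096, -0.3162, 0.1387]
eef_rot: [[0.627, -0.779, -0.003], [-0.779, -0.627, 0.002], [-0.003, 0.001, -1.0]]
wrist_force: [-0.1, 0.3, -0.3]
finger_gap: 0.996
finger_force: 0.0
```

Run:
```python
from h import *
o,im=wshot("w10")
b=lambda H,S,V,B:(H>95)&(H<135)&(S>70)&(V<180)
w=wmask(im,o,b,200,60,440,330,.018);print("pad",rect(w))
plan(.615,-.332,.10,-51)
```

```text
pad (array([ 0.6194, -0.3338]), 86.5, 57.0, -50.9)
tcp [ 0.6102 -0.3165  0.14  ] heading -50.8 q7 -2.11 t 15.1
 before roll dxyz cm [1.51 0.61 4.  ] roll 0.2
 after roll dxyz cm [1.51 0.6  4.  ]
```

View pics/w10.png

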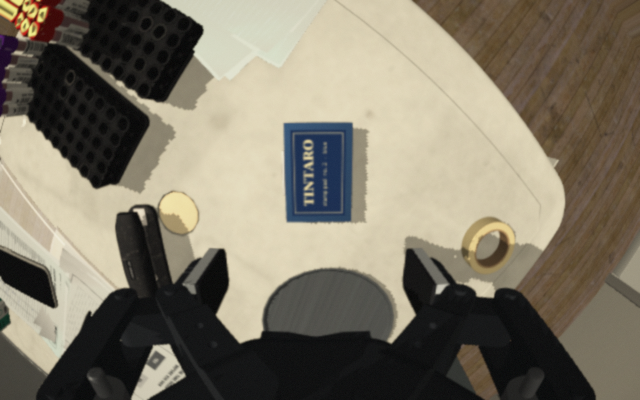

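w10 shows the pad at (284–353,123–222), aligned between the fingers, with the tape at (489,246), the dish at (330,310) and the stapler to the left. I'll descend.

Request:
{"fn": "carry_out", "kwargs": {"targets": [{"dx": 1.0,"dy": 0.2,"dz": 3.0,"roll": 0,"grip": 8.5},{"dx": 0.9,"dy": 0.2,"dz": 3.0,"roll": 0,"grip": 8.5},{"dx": 0,"dy": 0,"dz": 3.0,"roll": 0,"grip": 8.5},{"dx": 0,"dy": 0,"dz": 2.0,"roll": 0,"grip": 8.5},{"dx": 0,"dy": 0,"dz": 0,"roll": 0,"grip": 8.5}]}}

```text
time: 15.55
tcp_pos: [0.6182, -0.3337, 0.0284]
eef_rot: [[0.632, -0.775, -0.003], [-0.775, -0.633, 0.002], [-0.003, 0.001, -1.0]]
wrist_force: [0.4, -0.3, 0.1]
finger_gap: 0.996
finger_force: 0.0
```

Run:
```python
from h import *
o,im=wshot("w11")
b=lambda H,S,V,B:(H>95)&(H<135)&(S>70)&(V<180)
w=wmask(im,o,b,230,100,415,330,.018);print("pad",rect(w))
plan(.6193,-.3335,.0,-51)
```

```text
pad (array([ 0.6198, -0.3344]), 88.8, 57.6, -50.9)
tcp [ 0.6192 -0.3342  0.0304] heading -50.8 q7 -2.11 t 15.6
 before roll dxyz cm [-0.04 -0.05  3.04] roll 0.2
 after roll dxyz cm [-0.04 -0.05  3.04]
```

Request:
{"fn": "carry_out", "kwargs": {"targets": [{"dx": 0,"dy": 0,"dz": 1.5,"roll": 0,"grip": 8.5},{"dx": 0,"dy": 0,"dz": 1.0,"roll": 0,"grip": 7.5},{"dx": 0,"dy": 0,"dz": 0.3,"roll": 0,"grip": 7.0},{"dx": 0,"dy": 0,"dz": 0,"roll": 0,"grip": 7.0},{"dx": 0,"dy": 0,"dz": 0,"roll": 0,"grip": 7.0}]}}

```text
time: 16.1
tcp_pos: [0.6195, -0.3343, 0.0027]
eef_rot: [[0.629, -0.777, 0.0], [-0.777, -0.629, -0.0], [0.0, -0.0, -1.0]]
wrist_force: [0.1, 1.0, 0.0]
finger_gap: 0.82
finger_force: 0.0
```

Run:
```python
from h import *
o=get_obs();print(o["wrist_force"],o["finger_force"],o["finger_gap"]);plan(.6193,-.3335,.0,-51)
```

```text
[0.12588236 0.97207878 0.02966168] 0.0 0.8197253307597716
tcp [ 0.6195 -0.3343  0.0027] heading -51.0 q7 -2.12 t 16.1
 before roll dxyz cm [-0.08 -0.03  0.27] roll 0.0
 after roll dxyz cm [-0.08 -0.03  0.27]
```

Request:
{"fn": "carry_out", "kwargs": {"targets": [{"dx": 0,"dy": 0,"dz": 0.1,"roll": 0,"grip": 6.5},{"dx": 0,"dy": 0,"dz": 0,"roll": 0,"grip": 5.4},{"dx": 0,"dy": 0,"dz": 0,"roll": 0,"grip": 5.4},{"dx": 0,"dy": 0,"dz": 0,"roll": 0,"grip": 5.4},{"dx": 0,"dy": 0,"dz": 0,"roll": 0,"grip": 5.4}], "grip_force": 30}}

```text
time: 16.6
tcp_pos: [0.6195, -0.3344, 0.0019]
eef_rot: [[0.629, -0.777, 0.001], [-0.777, -0.629, -0.0], [0.001, -0.0, -1.0]]
wrist_force: [-1.5, 0.5, 5.7]
finger_gap: 0.679
finger_force: 32.1
```

Request:
{"fn": "carry_out", "kwargs": {"targets": [{"dx": 0,"dy": 0,"dz": -1.0,"roll": 0,"grip": 5.4},{"dx": 0,"dy": 0,"dz": -2.0,"roll": 0,"grip": 5.4},{"dx": 0,"dy": 0,"dz": -3.0,"roll": 0,"grip": 5.4},{"dx": 0,"dy": 0,"dz": -2.0,"roll": 0,"grip": 5.4},{"dx": 0,"dy": 0,"dz": 0,"roll": 0,"grip": 5.4}]}}

```text
time: 17.1
tcp_pos: [0.6211, -0.3352, 0.0863]
eef_rot: [[0.629, -0.777, 0.005], [-0.777, -0.629, -0.003], [0.005, -0.002, -1.0]]
wrist_force: [0.7, -1.3, -0.3]
finger_gap: 0.68
finger_force: 32.6
```

Run:
```python
from h import *
o,im=wshot("w12");R=np.array(o["eef_rot"])
b=lambda H,S,V,B:(H>95)&(H<135)&(S>70)&(V<180)
w=wmask(im,o,b,200,100,440,340,o["tcp_pos"][2]+.016);r=rect(w);print("pad",r,(R.T[:2,:2]@(r[0]-o["tcp_pos"][:2])*1000).round(1))
plan(.503,-.206,.08,-51)
```

```text
pad (array([ 0.6212, -0.3368]), 87.6, 59.4, -51.1) [1.3 0.9]
tcp [ 0.6203 -0.3349  0.0843] heading -51.0 q7 -2.11 t 17.1
 before roll dxyz cm [-17.4    1.01   0.37] roll -0.0
 after roll dxyz cm [-17.4    1.     0.43]
```

View pics/w12.png

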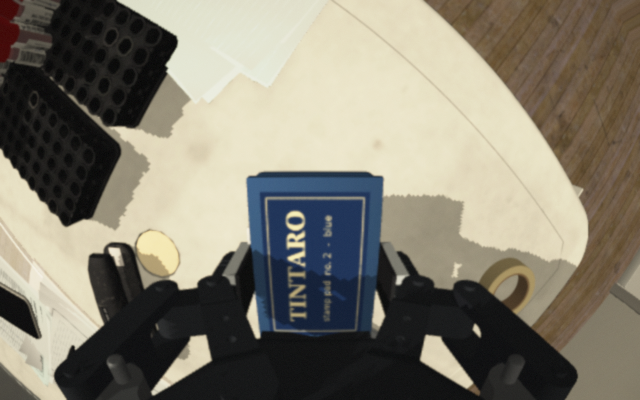

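w12 shows the pad held level at (248–382,176–335), between the fingers. I'll fit the dish centre from the saved frames.

Run:
```python
from h import *
from scipy.optimize import least_squares
base=get_image("wrist")
def fit(w,lo=.07,hi=.0745):
    f=lambda c:np.hypot(w[:,0]-c[0],w[:,1]-c[1])-.074
    r=least_squares(f,w[:,:2].mean(0),loss="soft_l1",f_scale=.001);return r.x.round(4),np.abs(r.fun).mean().round(4)
def fr(n,p,c,s,box,sel):
    im=dict(base);im["color"]=cv2.imread(f"pics/{n}.png")[:,:,::-1].copy()
    o=dict(tcp_pos=p,eef_rot=np.array([[c,s,0],[s,-c,0],[0,0,-1]]))
    w=wmask(im,o,lambda H,S,V,B:V<118,*box,.007)
    print(n,fit(w[sel(w)]),circ(w),len(w))
fr("w9",[.4746,.1374,.2283],1,0,(505,100,592,220),lambda w:w[:,0]<9)
fr("w6",[.4751,.1384,.1951],1,0,(525,100,608,225),lambda w:w[:,0]<9)
fr("w10",[.6098,-.3163,.139],.630,-.777,(258,262,402,325),lambda w:(w[:,0]-.5)*.63-(w[:,1]+.206)*.777>.02)
im=get_image("top");K=6
a=cv2.GaussianBlur(cv2.resize(im["color"],None,fx=K,fy=K,interpolation=cv2.INTER_CUBIC),(0,0),4)
k=np.zeros(a.shape[:2],np.uint8);k[188*K:248*K,365*K:430*K]=(a.max(2)<100)[188*K:248*K,365*K:430*K]
w=cast(im,(blob(k)+.5)/K-.5,.007);print("top",fit(w),circ(w))
```

```text
w9 (array([ 0.5021, -0.2099]), np.float64(0.0005)) (array([ 0.5014, -0.2107]), array([ 0.5028, -0.2075]), 150.3) 954
w6 (array([ 0.5023, -0.2068]), np.float64(0.0009)) (array([ 0.5039, -0.2046]), array([ 0.5025, -0.2024]), 154.2) 1019
w10 (array([ 0.5024, -0.2083]), np.float64(0.0003)) (array([ 0.5034, -0.2094]), array([ 0.5212, -0.231 ]), 146.7) 1234
top (array([ 0.5019, -0.2073]), np.float64(0.0021)) (array([ 0.5018, -0.2071]), array([ 0.5016, -0.2075]), 146.0)
```

Request:
{"fn": "carry_out", "kwargs": {"targets": [{"dx": -3.0,"dy": 0.2,"dz": 0,"roll": 0,"grip": 5.4},{"dx": -4.0,"dy": 0.3,"dz": 0,"roll": 0,"grip": 5.4},{"dx": -4.0,"dy": 0.3,"dz": 0,"roll": 0,"grip": 5.4},{"dx": -4.0,"dy": 0.2,"dz": 1.0,"roll": 0,"grip": 5.4},{"dx": -2.4,"dy": 0.2,"dz": 1.0,"roll": 0,"grip": 5.4}]}}

```text
time: 17.75
tcp_pos: [0.4983, -0.2044, 0.0607]
eef_rot: [[0.63, -0.777, -0.001], [-0.777, -0.63, 0.001], [-0.002, 0.001, -1.0]]
wrist_force: [0.9, -0.3, -1.2]
finger_gap: 0.683
finger_force: 32.6
```

Request:
{"fn": "carry_out", "kwargs": {"targets": [{"dx": 0,"dy": 0,"dz": 1.5,"roll": 0,"grip": 5.4},{"dx": 0,"dy": 0,"dz": 1.5,"roll": 0,"grip": 5.4},{"dx": 0,"dy": 0,"dz": 1.0,"roll": 0,"grip": 5.4},{"dx": 0,"dy": 0,"dz": 0,"roll": 0,"grip": 5.4},{"dx": 0,"dy": 0,"dz": 0,"roll": 0,"grip": 5.4}]}}

```text
time: 18.25
tcp_pos: [0.5006, -0.2069, 0.021]
eef_rot: [[0.629, -0.778, -0.001], [-0.778, -0.629, 0.0], [-0.001, 0.0, -1.0]]
wrist_force: [0.5, -0.5, -0.2]
finger_gap: 0.676
finger_force: 32.6
```

Run:
```python
from h import *
plan(.5016,-.2072,.005,-51)
```

```text
tcp [ 0.5006 -0.2069  0.021 ] heading -51.0 q7 -2.26 t 18.2
 before roll dxyz cm [ 0.08 -0.06  1.6 ] roll -0.0
 after roll dxyz cm [ 0.08 -0.06  1.6 ]
```

Request:
{"fn": "carry_out", "kwargs": {"targets": [{"dx": 0.1,"dy": 0,"dz": 0.8,"roll": 0,"grip": 5.4},{"dx": 0,"dy": 0,"dz": 0.4,"roll": 0,"grip": 5.4},{"dx": 0,"dy": 0,"dz": 0,"roll": 0,"grip": 5.4},{"dx": 0,"dy": 0,"dz": 0,"roll": 0,"grip": 5.4}]}}

```text
time: 18.65
tcp_pos: [0.5011, -0.2074, 0.0092]
eef_rot: [[0.629, -0.777, -0.0], [-0.777, -0.629, 0.0], [-0.0, 0.0, -1.0]]
wrist_force: [-0.3, -0.2, 0.6]
finger_gap: 0.683
finger_force: 32.6
```

Request:
{"fn": "carry_out", "kwargs": {"targets": [{"dx": 0,"dy": 0,"dz": 0.1,"roll": 0,"grip": 5.4},{"dx": 0,"dy": 0,"dz": 0.1,"roll": 0,"grip": 5.4},{"dx": 0,"dy": 0,"dz": 0,"roll": 0,"grip": 5.4}]}}

```text
time: 18.95
tcp_pos: [0.5011, -0.2074, 0.0073]
eef_rot: [[0.629, -0.777, -0.0], [-0.777, -0.629, 0.0], [-0.0, -0.0, -1.0]]
wrist_force: [-0.0, -0.7, 0.2]
finger_gap: 0.683
finger_force: 32.6
```

Request:
{"fn": "carry_out", "kwargs": {"targets": [{"dx": 0,"dy": 0,"dz": 0.1,"roll": 0,"grip": 5.4},{"dx": 0,"dy": 0,"dz": 0.05,"roll": 0,"grip": 5.4},{"dx": 0,"dy": 0,"dz": 0,"roll": 0,"grip": 5.4}]}}

```text
time: 19.25
tcp_pos: [0.5011, -0.2073, 0.0057]
eef_rot: [[0.629, -0.777, -0.0], [-0.777, -0.629, 0.0], [-0.0, 0.0, -1.0]]
wrist_force: [0.0, 0.6, -1.1]
finger_gap: 0.683
finger_force: 32.6
```

Request:
{"fn": "carry_out", "kwargs": {"targets": [{"dx": 0,"dy": 0,"dz": 0.1,"roll": 0,"grip": 5.4},{"dx": 0,"dy": 0,"dz": 0,"roll": 0,"grip": 5.8},{"dx": 0,"dy": 0,"dz": 0,"roll": 0,"grip": 7.0},{"dx": 0,"dy": 0,"dz": 0,"roll": 0,"grip": 8.5},{"dx": 0,"dy": 0,"dz": 0,"roll": 0,"grip": 8.5}]}}

```text
time: 19.75
tcp_pos: [0.5011, -0.2074, 0.0047]
eef_rot: [[0.629, -0.777, -0.0], [-0.777, -0.629, 0.0], [-0.0, -0.0, -1.0]]
wrist_force: [0.7, 1.2, -0.3]
finger_gap: 0.995
finger_force: 0.0
```

Request:
{"fn": "carry_out", "kwargs": {"targets": [{"dx": 0,"dy": 0,"dz": -1.0,"roll": 0,"grip": 8.5},{"dx": 0,"dy": 0,"dz": -3.0,"roll": 0,"grip": 8.5},{"dx": 0,"dy": 0,"dz": -4.0,"roll": 0,"grip": 8.5},{"dx": 0,"dy": 0,"dz": -4.0,"roll": 0,"grip": 8.5},{"dx": 0,"dy": 0,"dz": -4.0,"roll": 0,"grip": 8.5}]}}

```text
time: 20.25
tcp_pos: [0.5008, -0.2072, 0.1672]
eef_rot: [[0.629, -0.777, 0.0], [-0.777, -0.629, -0.0], [0.0, -0.0, -1.0]]
wrist_force: [-0.7, -0.6, -0.0]
finger_gap: 0.994
finger_force: 0.0
```

Run:
```python
from h import *
o,im=wshot("w13")
b=lambda H,S,V,B:(H>95)&(H<135)&(S>70)&(V<180)
w=wmask(im,o,b,230,80,415,330,.021);print("pad",rect(w))
from scipy.optimize import least_squares
w=wmask(im,o,lambda H,S,V,B:V<118,200,50,440,300,.007)
r=least_squares(lambda c:np.hypot(w[:,0]-c[0],w[:,1]-c[1])-.074,[.502,-.208],loss="soft_l1",f_scale=.001);print("dish",r.x.round(4),np.abs(r.fun).mean())
plan(.455,-.0393,.12,-51)
```

```text
pad (array([ 0.4999, -0.2069]), 90.3, 59.9, -51.0)
dish [ 0.5028 -0.208 ] 0.0005897460031771115
tcp [ 0.5034 -0.2081  0.1734] heading -51.0 q7 -2.21 t 20.3
 before roll dxyz cm [-16.2   -6.84   5.26] roll 0.0
 after roll dxyz cm [-16.16  -6.86   5.34]
```

View pics/w13.png

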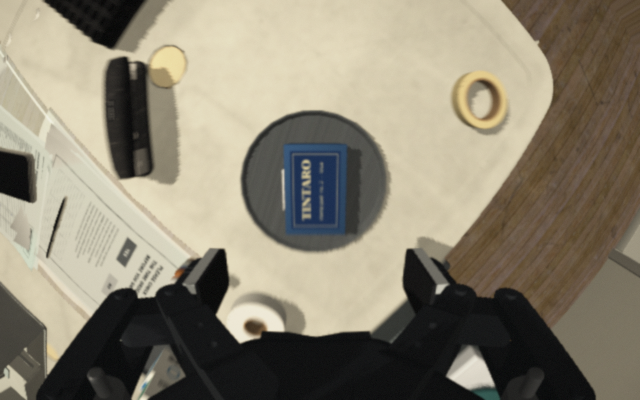

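w13 shows the pad in the dish, (285–347,143–234) against the dish centre near (315,181), about 3 mm off centre. The tape is at (481,99), the labels roll at (256,318) and the vial at about (185,270). I've now viewed 14 pictures, so the rest is numeric only.

Request:
{"fn": "carry_out", "kwargs": {"targets": [{"dx": 0,"dy": 0,"dz": 0,"roll": 0,"grip": 8.5},{"dx": 0,"dy": 0,"dz": 0,"roll": 0,"grip": 8.5},{"dx": 0,"dy": 0,"dz": 0,"roll": 0,"grip": 8.5}]}}

```text
time: 20.6
tcp_pos: [0.5006, -0.2072, 0.164]
eef_rot: [[0.629, -0.777, -0.001], [-0.777, -0.629, 0.001], [-0.001, 0.001, -1.0]]
wrist_force: [0.3, 0.3, 0.2]
finger_gap: 0.996
finger_force: 0.0
```

```bash
cat >> h.py <<'E'
from scipy.optimize import least_squares
def cfit(w,R,c0):
    r=least_squares(lambda c:np.hypot(w[:,0]-c[0],w[:,1]-c[1])-R,c0,loss="soft_l1",f_scale=.001);return r.x.round(4),round(float(np.abs(r.fun).mean()),4)
blue=lambda H,S,V,B:(H>95)&(H<135)&(S>70)&(V<180)
tan=lambda H,S,V,B:(H>12)&(H<30)&(S>75)&(V>95)
E
python3 - <<'E'
from h import *
o,im=wshot("w14");print(o["tcp_pos"])
print("pad",rect(wmask(im,o,blue,230,80,415,330,.021)))
print("dish",cfit(wmask(im,o,lambda H,S,V,B:V<118,230,95,400,265,.007),.074,[.502,-.208]))
w=wmask(im,o,tan,440,60,520,140,.019);print("tape",circ(w),cfit(w,.030,w.mean(0)[:2]))
print(cv2.cvtColor(im["color"],cv2.COLOR_RGB2HSV)[[99,75,150],[460,481,440]])
E
python3 m.py | tail -3
```

```text
[ 0.50055578 -0.20719281  0.16404181]
pad (array([ 0.5004, -0.2076]), 89.0, 59.0, -51.0)
dish (array([ 0.5031, -0.2083]), 0.0014)
tape (array([ 0.4302, -0.385 ]), array([ 0.431 , -0.3855]), 67.8) (array([ 0.4301, -0.3863]), 0.0021)
[[ 22  93 227]
 [ 22  94 227]
 [ 22  46 210]]
table V 164.0Traceback (most recent call last):
  File "m.py", line 11, in <module>
    print("swab",rect(m(bright,208,186,255,232,.052)));print("lancet",rect(m(bright,172,229,208,270,.042)))
                      ~^^^^^^^^^^^^^^^^^^^^^^^^^^^^^
  File "m.py", line 8, in m
    return cast(im,(blob(k)+.5)/K-.5,z)
                    ~~~~^^^
  File "h.py", line 9, in blob
    c=max(cv2.findContours(mask.astype(np.uint8),cv2.RETR_EXTERNAL,cv2.CHAIN_APPROX_NONE)[0],key=cv2.contourArea)
ValueError: max() iterable argument is empty
```

Request:
{"fn": "carry_out", "kwargs": {"targets": [{"dx": -3.0,"dy": -1.4,"dz": 0,"roll": 0,"grip": 8.5},{"dx": -4.0,"dy": -1.8,"dz": 0,"roll": 0,"grip": 8.5},{"dx": -4.0,"dy": -1.8,"dz": 0,"roll": 0,"grip": 8.5},{"dx": -4.0,"dy": -1.8,"dz": 1.0,"roll": 0,"grip": 8.5},{"dx": -0.9,"dy": -0.2,"dz": 2.0,"roll": 0,"grip": 8.5}]}}

```text
time: 21.2
tcp_pos: [0.455, -0.0356, 0.1351]
eef_rot: [[0.633, -0.774, 0.001], [-0.774, -0.633, 0.001], [0.0, -0.001, -1.0]]
wrist_force: [1.0, -0.0, -0.4]
finger_gap: 0.993
finger_force: 0.0
```

Request:
{"fn": "carry_out", "kwargs": {"targets": [{"dx": 0,"dy": 0,"dz": 2.0,"roll": 0,"grip": 8.5},{"dx": 0,"dy": 0,"dz": 1.5,"roll": 0,"grip": 8.5},{"dx": 0,"dy": 0,"dz": 0,"roll": 0,"grip": 8.5},{"dx": 0,"dy": 0,"dz": 0,"roll": 0,"grip": 8.5}]}}

```text
time: 21.6
tcp_pos: [0.4553, -0.0397, 0.0998]
eef_rot: [[0.629, -0.777, -0.001], [-0.777, -0.629, 0.0], [-0.001, 0.001, -1.0]]
wrist_force: [-0.2, 0.6, 0.1]
finger_gap: 0.991
finger_force: 0.0
```

Run:
```python
from h import *
o,im=wshot("w15")
w=wmask(im,o,lambda H,S,V,B:B>190,225,110,410,330,.026);print("labels",circ(w),cfit(w,.034,w.mean(0)[:2]))
h=cv2.cvtColor(im["color"],cv2.COLOR_RGB2HSV).astype(int)
k=((h[:,:,0]<17)&(h[:,:,1]>120)&(h[:,:,2]>60)).astype(np.uint8);k[330:]=0
n,l,s,c=cv2.connectedComponentsWithStats(k);i=[j for j in range(1,n) if s[j,4]>60]
for j in i:print("brown",s[j],wcast(im,o,[c[j]],.03).round(3))
plan(.4551,-.0393,.002,-51)
```

```text
labels (array([ 0.4723, -0.0606]), array([ 0.4724, -0.0608]), 22.6) (array([ 0.4517, -0.0355]), 0.0024)
brown [205 110  17  29 204] [[ 0.552 -0.048  0.03 ]]
brown [299 207  35  23 196] [[ 0.449 -0.037  0.03 ]]
tcp [ 0.4557 -0.0397  0.1002] heading -51.0 q7 -2.57 t 21.6
 before roll dxyz cm [-0.07  0.02  9.82] roll -0.0
 after roll dxyz cm [-0.07  0.02  9.82]
```

Run:
```python
from h import *
o,im=wshot("w16")
h=cv2.cvtColor(im["color"],cv2.COLOR_RGB2HSV)
print(h[200:310:10,315].tolist());print(h[225,250:390:8].tolist())
for t in (20,26,32):
  for zz in (.026,):
    w=wmask(im,o,lambda H,S,V,B:(S<t+10)&(V>95),235,130,400,325,zz);print(t,circ(w),cfit(w,.034,[.455,-.039]),len(w))
```

```text
[[22, 54, 119], [22, 54, 118], [16, 113, 63], [16, 105, 155], [23, 37, 222], [22, 38, 222], [22, 50, 188], [22, 46, 193], [21, 50, 192], [21, 48, 196], [22, 49, 191]]
[[22, 49, 194], [22, 48, 196], [24, 49, 192], [22, 39, 217], [22, 38, 223], [23, 38, 222], [22, 38, 223], [16, 124, 99], [15, 123, 62], [16, 125, 96], [17, 87, 168], [22, 38, 223], [21, 39, 222], [21, 38, 222], [22, 55, 115], [22, 53, 120], [22, 53, 124], [23, 49, 194]]
20 (array([ 0.532 , -0.0473]), array([ 0.5321, -0.0479]), 14.2) (array([ 0.5613, -0.031 ]), 0.0022) 191
26 (array([ 0.5313, -0.0473]), array([ 0.5317, -0.048 ]), 15.4) (array([ 0.5616, -0.0322]), 0.0025) 201
32 (array([ 0.4544, -0.0404]), array([ 0.4548, -0.041 ]), 68.6) (array([ 0.4543, -0.0402]), 0.0004) 1077
```

Request:
{"fn": "carry_out", "kwargs": {"targets": [{"dx": 0,"dy": 0.1,"dz": 3.0,"roll": 0,"grip": 8.5},{"dx": 0,"dy": 0,"dz": 3.0,"roll": 0,"grip": 8.5},{"dx": 0,"dy": 0,"dz": 2.2,"roll": 0,"grip": 8.5},{"dx": 0,"dy": 0,"dz": 1.1,"roll": 0,"grip": 8.5},{"dx": 0,"dy": 0,"dz": 0.1,"roll": 0,"grip": 8.0}]}}

```text
time: 22.2
tcp_pos: [0.4545, -0.0403, 0.0054]
eef_rot: [[0.629, -0.777, -0.001], [-0.777, -0.629, 0.0], [-0.001, 0.001, -1.0]]
wrist_force: [-0.8, -0.8, 0.2]
finger_gap: 0.937
finger_force: 0.0
```

Request:
{"fn": "carry_out", "kwargs": {"targets": [{"dx": 0,"dy": 0,"dz": 0,"roll": 0,"grip": 7.5},{"dx": 0,"dy": 0,"dz": 0,"roll": 0,"grip": 6.2},{"dx": 0,"dy": 0,"dz": 0,"roll": 0,"grip": 6.2},{"dx": 0,"dy": 0,"dz": 0,"roll": 0,"grip": 6.2},{"dx": 0,"dy": 0,"dz": 0,"roll": 0,"grip": 6.2}]}}

```text
time: 22.7
tcp_pos: [0.4554, -0.0405, 0.0071]
eef_rot: [[0.629, -0.777, 0.002], [-0.777, -0.629, -0.0], [0.001, -0.001, -1.0]]
wrist_force: [-2.0, 0.8, 9.2]
finger_gap: 0.769
finger_force: 31.0
```

Request:
{"fn": "carry_out", "kwargs": {"targets": [{"dx": 0,"dy": 0,"dz": -1.0,"roll": 0,"grip": 6.2},{"dx": 0,"dy": 0,"dz": -2.0,"roll": 0,"grip": 6.2},{"dx": 0,"dy": 0,"dz": -3.0,"roll": 0,"grip": 6.2},{"dx": 0,"dy": 0,"dz": -2.0,"roll": 0,"grip": 6.2},{"dx": 0,"dy": 0,"dz": 0,"roll": 0,"grip": 6.2}]}}

```text
time: 23.2
tcp_pos: [0.4564, -0.0406, 0.0893]
eef_rot: [[0.629, -0.777, 0.005], [-0.777, -0.629, -0.001], [0.004, -0.004, -1.0]]
wrist_force: [-1.0, 0.3, -1.4]
finger_gap: 0.766
finger_force: 34.7
```

Run:
```python
from h import *
o,im=wshot("w17")
R=np.array(o["eef_rot"])[:2,:2];z=o["tcp_pos"][2]-.003+.026
for t in (42,45):
    w=wmask(im,o,lambda H,S,V,B:(S<t)&(V>120),225,130,410,345,z);r=cfit(w,.034,o["tcp_pos"][:2]);print(circ(w),r,(R.T@(r[0]-o["tcp_pos"][:2])*1000).round(1),len(w))
plan(.5004,-.2076,.06,-51)
```

```text
(array([ 0.4591, -0.0467]), array([ 0.4648, -0.056 ]), 63.9) (array([ 0.4559, -0.0399]), 0.0065) [-0.8 -0.1] 1585
(array([ 0.4583, -0.0439]), array([ 0.4588, -0.0444]), 70.1) (array([ 0.4576, -0.0434]), 0.0013) [3.  0.8] 1775
tcp [ 0.4557 -0.0406  0.0878] heading -51.0 q7 -2.58 t 23.2
 before roll dxyz cm [15.79  7.04  2.81] roll -0.0
 after roll dxyz cm [15.79  7.04  2.78]
```

Request:
{"fn": "carry_out", "kwargs": {"targets": [{"dx": 2.7,"dy": 1.2,"dz": 0,"roll": 0,"grip": 6.2},{"dx": 4.0,"dy": 1.8,"dz": 0,"roll": 0,"grip": 6.2},{"dx": 4.0,"dy": 1.8,"dz": 0,"roll": 0,"grip": 6.2},{"dx": 3.5,"dy": 1.6,"dz": 0,"roll": 0,"grip": 6.2},{"dx": 1.5,"dy": 0.65,"dz": 0,"roll": 0,"grip": 6.2}]}}

```text
time: 23.75
tcp_pos: [0.4985, -0.2104, 0.0854]
eef_rot: [[0.626, -0.78, -0.0], [-0.78, -0.626, -0.001], [0.0, 0.001, -1.0]]
wrist_force: [-0.9, 1.2, -0.9]
finger_gap: 0.759
finger_force: 34.7
```

Request:
{"fn": "carry_out", "kwargs": {"targets": [{"dx": 0,"dy": 0,"dz": 2.0,"roll": 0,"grip": 6.2},{"dx": 0,"dy": 0,"dz": 2.0,"roll": 0,"grip": 6.2},{"dx": 0,"dy": 0,"dz": 0,"roll": 0,"grip": 6.2},{"dx": 0,"dy": 0,"dz": 0,"roll": 0,"grip": 6.2},{"dx": 0,"dy": 0,"dz": 0,"roll": 0,"grip": 6.2}]}}

```text
time: 24.25
tcp_pos: [0.4992, -0.2065, 0.0467]
eef_rot: [[0.63, -0.777, 0.001], [-0.777, -0.63, -0.0], [0.001, -0.001, -1.0]]
wrist_force: [0.0, -0.2, 0.1]
finger_gap: 0.767
finger_force: 34.7
```

Run:
```python
from h import *
plan(.5004,-.2076,.028,-51);o,im=wshot("w18")
R=np.array(o["eef_rot"])[:2,:2];z=o["tcp_pos"][2]-.007+.026
for t in (40,42,45,50):
    w=wmask(im,o,lambda H,S,V,B:(S<t)&(V>120),225,130,410,345,z);r=cfit(w,.034,o["tcp_pos"][:2]);print(circ(w),r,(R.T@(r[0]-o["tcp_pos"][:2])*1000).round(1),len(w))
w=wmask(im,o,blue,225,90,410,345,.021);d=(R.T@(w[:,:2]-o["tcp_pos"][:2]).T).T*1000;print("pad far edge",d.max(0))
```

```text
tcp [ 0.4992 -0.2065  0.0467] heading -51.0 q7 -2.28 t 24.2
 before roll dxyz cm [ 0.16 -0.03  1.87] roll 0.0
 after roll dxyz cm [ 0.16 -0.03  1.87]
(array([ 0.5027, -0.2159]), array([ 0.5069, -0.2206]), 67.0) (array([ 0.4982, -0.2053]), 0.0065) [-1.6 -0. ] 1566
(array([ 0.5011, -0.21  ]), array([ 0.4951, -0.2116]), 74.7) (array([ 0.5021, -0.208 ]), 0.0067) [ 3.  -1.4] 3169
(array([ 0.4998, -0.2101]), array([ 0.5008, -0.2082]), 76.6) (array([ 0.4986, -0.207 ]), 0.0013) [0.  0.7] 1797
(array([ 0.4944, -0.202 ]), array([ 0.4968, -0.2037]), 95.2) (array([ 0.497 , -0.2052]), 0.0045) [-2.4  0.8] 2061
pad far edge [46.74536215 28.91583207]
```

Request:
{"fn": "carry_out", "kwargs": {"targets": [{"dx": 0.15,"dy": 0,"dz": 0.8,"roll": 0,"grip": 6.2},{"dx": 0,"dy": 0,"dz": 0.7,"roll": 0,"grip": 6.2},{"dx": 0,"dy": 0,"dz": 0.1,"roll": 0,"grip": 6.2},{"dx": 0,"dy": 0,"dz": 0,"roll": 0,"grip": 6.2},{"dx": 0,"dy": 0,"dz": 0,"roll": 0,"grip": 6.2}]}}

```text
time: 24.8
tcp_pos: [0.4996, -0.2079, 0.0298]
eef_rot: [[0.629, -0.777, -0.0], [-0.777, -0.629, 0.0], [-0.0, 0.0, -1.0]]
wrist_force: [-0.7, 0.5, -0.5]
finger_gap: 0.767
finger_force: 34.7
```

Request:
{"fn": "carry_out", "kwargs": {"targets": [{"dx": 0,"dy": 0,"dz": 0.1,"roll": 0,"grip": 6.2},{"dx": 0,"dy": 0,"dz": 0.1,"roll": 0,"grip": 6.2},{"dx": 0,"dy": 0,"dz": 0,"roll": 0,"grip": 6.2}]}}

```text
time: 25.1
tcp_pos: [0.4998, -0.208, 0.0284]
eef_rot: [[0.629, -0.777, 0.0], [-0.777, -0.629, -0.0], [0.0, -0.0, -1.0]]
wrist_force: [-4.6, 1.5, 12.5]
finger_gap: 0.762
finger_force: 36.1
```

Request:
{"fn": "carry_out", "kwargs": {"targets": [{"dx": 0,"dy": 0,"dz": 0,"roll": 0,"grip": 6.9},{"dx": 0,"dy": 0,"dz": 0,"roll": 0,"grip": 7.6},{"dx": 0,"dy": 0,"dz": 0,"roll": 0,"grip": 8.5},{"dx": 0,"dy": 0,"dz": 0,"roll": 0,"grip": 8.5}]}}

```text
time: 25.5
tcp_pos: [0.4996, -0.2079, 0.0277]
eef_rot: [[0.629, -0.777, -0.0], [-0.777, -0.629, 0.0], [-0.0, 0.0, -1.0]]
wrist_force: [-0.7, 0.0, -0.6]
finger_gap: 0.993
finger_force: 0.0
```

Request:
{"fn": "carry_out", "kwargs": {"targets": [{"dx": 0,"dy": 0,"dz": -1.0,"roll": 0,"grip": 8.5},{"dx": 0,"dy": 0,"dz": -3.0,"roll": 0,"grip": 8.5},{"dx": 0,"dy": 0,"dz": -4.0,"roll": 0,"grip": 8.5},{"dx": 0,"dy": 0,"dz": -3.0,"roll": 0,"grip": 8.5},{"dx": 0,"dy": 0,"dz": -1.0,"roll": 0,"grip": 8.5}]}}

```text
time: 26.0
tcp_pos: [0.5009, -0.2083, 0.1515]
eef_rot: [[0.629, -0.777, 0.004], [-0.777, -0.629, -0.002], [0.004, -0.002, -1.0]]
wrist_force: [0.2, -0.6, -0.6]
finger_gap: 0.993
finger_force: 0.0
```

Request:
{"fn": "carry_out", "kwargs": {"targets": [{"dx": 0,"dy": 0,"dz": 0,"roll": 0,"grip": 8.5},{"dx": 0,"dy": 0,"dz": 0,"roll": 0,"grip": 8.5}]}}

```text
time: 26.2
tcp_pos: [0.4992, -0.2078, 0.1472]
eef_rot: [[0.629, -0.777, -0.001], [-0.777, -0.629, 0.0], [-0.001, 0.0, -1.0]]
wrist_force: [0.2, -0.4, -0.0]
finger_gap: 0.996
finger_force: 0.0
```

Run:
```python
from h import *
o,im=wshot("w19");print(o["tcp_pos"])
h=cv2.cvtColor(im["color"],cv2.COLOR_RGB2HSV);print(h[130:300:10,315].tolist())
w=wmask(im,o,lambda H,S,V,B:B>185,235,100,400,330,.047);print(circ(w))
for t in (42,45):
    w=wmask(im,o,lambda H,S,V,B:(S<t)&(V>100)&(B>80)&(H<40),235,100,400,330,.047);print(circ(w),cfit(w,.034,[.5,-.2075]))
w=wmask(im,o,blue,225,90,410,345,.021);print("pad",rect(w))
w=wmask(im,o,tan,430,40,560,220,.019);print("tape",circ(w),cfit(w,.03,w.mean(0)[:2]))
plan(.430,-.386,.1,-51)
```

```text
[ 0.49923004 -0.20783186  0.14720047]
[[25, 20, 78], [24, 16, 78], [106, 130, 104], [21, 42, 145], [23, 28, 235], [24, 27, 235], [111, 113, 52], [110, 150, 51], [16, 104, 66], [19, 57, 207], [24, 29, 235], [24, 34, 230], [30, 13, 80], [22, 47, 201], [22, 46, 205], [22, 47, 206], [22, 48, 204]]
(array([ 0.4988, -0.2074]), array([ 0.4989, -0.208 ]), 66.9)
(array([ 0.5009, -0.2073]), array([ 0.5006, -0.2081]), 74.9) (array([ 0.4991, -0.208 ]), 0.0012)
(array([ 0.5009, -0.2073]), array([ 0.5006, -0.2081]), 74.9) (array([ 0.4991, -0.208 ]), 0.0012)
pad (array([ 0.5214, -0.2333]), 58.8, 23.4, 39.9)
tape (array([ 0.4304, -0.3849]), array([ 0.431 , -0.3853]), 68.1) (array([ 0.4301, -0.3861]), 0.0022)
tcp [ 0.499  -0.2077  0.1468] heading -51.0 q7 -2.23 t 26.2
 before roll dxyz cm [ 9.52 16.58  4.67] roll -0.0
 after roll dxyz cm [ 9.51 16.58  4.68]
```

Request:
{"fn": "carry_out", "kwargs": {"targets": [{"dx": 1.6,"dy": 2.9,"dz": 0,"roll": 0,"grip": 8.5},{"dx": 2.2,"dy": 3.8,"dz": 0,"roll": 0,"grip": 8.5},{"dx": 2.2,"dy": 3.8,"dz": 0,"roll": 0,"grip": 8.5},{"dx": 2.2,"dy": 3.8,"dz": 0,"roll": 0,"grip": 8.5},{"dx": 1.3,"dy": 2.2,"dz": 1.0,"roll": 0,"grip": 8.5}]}}

```text
time: 26.75
tcp_pos: [0.4292, -0.3889, 0.1372]
eef_rot: [[0.627, -0.779, -0.001], [-0.779, -0.627, -0.001], [-0.0, 0.001, -1.0]]
wrist_force: [1.1, 1.0, 0.2]
finger_gap: 0.997
finger_force: 0.0
```

Request:
{"fn": "carry_out", "kwargs": {"targets": [{"dx": 0,"dy": 0,"dz": 2.0,"roll": 0,"grip": 8.5},{"dx": 0,"dy": 0,"dz": 1.5,"roll": 0,"grip": 8.5},{"dx": 0,"dy": 0,"dz": 0,"roll": 0,"grip": 8.5},{"dx": 0,"dy": 0,"dz": 0,"roll": 0,"grip": 8.5}]}}

```text
time: 27.15
tcp_pos: [0.4314, -0.3847, 0.1024]
eef_rot: [[0.63, -0.776, -0.001], [-0.776, -0.63, 0.001], [-0.001, -0.0, -1.0]]
wrist_force: [-0.2, 1.1, -0.1]
finger_gap: 0.995
finger_force: 0.0
```

Run:
```python
from h import *
o,im=wshot("w20")
for s in (62,70,78):
    t=lambda H,S,V,B:(H>10)&(H<30)&(S>s)&(V>110)
    w=wmask(im,o,t,225,90,410,330,.019);c=circ(w);print(s,c,cfit(w,.03,c[0]),len(w))
h=cv2.cvtColor(im["color"],cv2.COLOR_RGB2HSV);print(h[150:310:10,315].tolist())
plan(.4303,-.3855,.0,-51)
```

```text
62 (array([ 0.4289, -0.39  ]), array([ 0.4293, -0.39  ]), 63.6) (array([ 0.4289, -0.3895]), 0.001) 909
70 (array([ 0.4289, -0.3901]), array([ 0.4292, -0.3901]), 62.9) (array([ 0.4288, -0.3896]), 0.0007) 898
78 (array([ 0.4288, -0.3902]), array([ 0.4294, -0.3901]), 62.2) (array([ 0.4289, -0.3896]), 0.0005) 886
[[23, 47, 202], [22, 46, 200], [22, 96, 224], [17, 102, 155], [21, 51, 134], [21, 54, 141], [22, 52, 152], [22, 50, 133], [17, 121, 103], [22, 96, 220], [21, 49, 197], [22, 48, 204], [22, 49, 201], [21, 48, 201], [21, 49, 198], [21, 49, 198]]
tcp [ 0.4318 -0.385   0.1031] heading -50.9 q7 -1.88 t 27.2
 before roll dxyz cm [-0.06  0.15 10.31] roll 0.1
 after roll dxyz cm [-0.06  0.14 10.31]
```

Request:
{"fn": "carry_out", "kwargs": {"targets": [{"dx": 0.2,"dy": 0.5,"dz": 2.5,"roll": 0,"grip": 8.5},{"dx": 0,"dy": 0,"dz": 3.0,"roll": 0,"grip": 8.5},{"dx": 0,"dy": 0,"dz": 2.0,"roll": 0,"grip": 8.5},{"dx": 0,"dy": 0,"dz": 0,"roll": 0,"grip": 8.5},{"dx": 0,"dy": 0,"dz": 0,"roll": 0,"grip": 8.5}]}}

```text
time: 27.7
tcp_pos: [0.4291, -0.3903, 0.0288]
eef_rot: [[0.63, -0.777, 0.0], [-0.777, -0.63, -0.0], [0.001, -0.0, -1.0]]
wrist_force: [0.3, -0.7, 0.4]
finger_gap: 0.994
finger_force: 0.0
```

Run:
```python
from h import *
o,im=wshot("w21")
t=lambda H,S,V,B:(H>10)&(H<30)&(S>75)&(V>90)
w=wmask(im,o,t,235,110,405,345,.019);c=circ(w);print(c,cfit(w,.03,c[0]),len(w))
plan(.4289,-.3896,.001,-51)
```

```text
(array([ 0.4295, -0.3905]), array([ 0.43  , -0.3911]), 63.8) (array([ 0.4292, -0.3899]), 0.001) 1239
tcp [ 0.4294 -0.3906  0.0292] heading -51.0 q7 -1.89 t 27.8
 before roll dxyz cm [-0.11 -0.03  2.82] roll 0.0
 after roll dxyz cm [-0.11 -0.03  2.82]
```

Request:
{"fn": "carry_out", "kwargs": {"targets": [{"dx": 0,"dy": 0,"dz": 1.5,"roll": 0,"grip": 8.5},{"dx": 0,"dy": 0,"dz": 1.0,"roll": 0,"grip": 7.5},{"dx": 0,"dy": 0,"dz": 0.25,"roll": 0,"grip": 7.0},{"dx": 0,"dy": 0,"dz": 0,"roll": 0,"grip": 7.0},{"dx": 0,"dy": 0,"dz": 0,"roll": 0,"grip": 7.0}]}}

```text
time: 28.25
tcp_pos: [0.4287, -0.3903, 0.0005]
eef_rot: [[0.629, -0.777, 0.0], [-0.777, -0.629, 0.0], [0.0, -0.0, -1.0]]
wrist_force: [0.3, -0.3, 0.5]
finger_gap: 0.823
finger_force: 0.0
```

Request:
{"fn": "carry_out", "kwargs": {"targets": [{"dx": 0,"dy": 0,"dz": 0,"roll": 0,"grip": 6.5},{"dx": 0,"dy": 0,"dz": 0,"roll": 0,"grip": 5.4},{"dx": 0,"dy": 0,"dz": 0,"roll": 0,"grip": 5.4},{"dx": 0,"dy": 0,"dz": 0,"roll": 0,"grip": 5.4},{"dx": 0,"dy": 0,"dz": 0,"roll": 0,"grip": 5.4}]}}

```text
time: 28.75
tcp_pos: [0.4287, -0.3904, 0.0009]
eef_rot: [[0.629, -0.777, 0.0], [-0.777, -0.629, -0.0], [0.001, -0.0, -1.0]]
wrist_force: [-0.9, 1.8, 8.3]
finger_gap: 0.677
finger_force: 30.9
```

Request:
{"fn": "carry_out", "kwargs": {"targets": [{"dx": 0,"dy": 0,"dz": -1.0,"roll": 0,"grip": 5.4},{"dx": 0,"dy": 0,"dz": -3.0,"roll": 0,"grip": 5.4},{"dx": 0,"dy": 0,"dz": -4.0,"roll": 0,"grip": 5.4},{"dx": 0,"dy": 0,"dz": -3.0,"roll": 0,"grip": 5.4},{"dx": 0,"dy": 0,"dz": 0,"roll": 0,"grip": 5.4}]}}

```text
time: 29.25
tcp_pos: [0.4302, -0.3917, 0.1151]
eef_rot: [[0.629, -0.777, 0.005], [-0.777, -0.629, -0.004], [0.007, -0.001, -1.0]]
wrist_force: [-0.1, 0.3, 0.4]
finger_gap: 0.676
finger_force: 32.7
```

Run:
```python
from h import *
o,im=wshot("w22");R=np.array(o["eef_rot"])[:2,:2]
for v in(60,90):
    t=lambda H,S,V,B:(H>8)&(H<30)&(S>72)&(V>v)
    w=wmask(im,o,t,225,110,410,345,o["tcp_pos"][2]-.002+.019);c=circ(w);r=cfit(w,.03,c[0]);print(c,r,(R.T@(r[0]-o["tcp_pos"][:2])*1000).round(1))
plan(.499,-.2077,.12,-51)
```

```text
(array([ 0.4292, -0.393 ]), array([ 0.4304, -0.3933]), 65.0) (array([ 0.4293, -0.392 ]), 0.0012) [-0.4  0.9]
(array([ 0.4293, -0.393 ]), array([ 0.4304, -0.3933]), 64.9) (array([ 0.4292, -0.392 ]), 0.0013) [-0.4  1. ]
tcp [ 0.4294 -0.3911  0.1128] heading -51.0 q7 -1.87 t 29.3
 before roll dxyz cm [ -9.87 -16.95  -0.75] roll -0.0
 after roll dxyz cm [ -9.87 -16.95  -0.72]
```

Request:
{"fn": "carry_out", "kwargs": {"targets": [{"dx": -1.7,"dy": -2.9,"dz": 0,"roll": 0,"grip": 5.4},{"dx": -2.3,"dy": -4.0,"dz": 0,"roll": 0,"grip": 5.4},{"dx": -2.3,"dy": -4.0,"dz": 0,"roll": 0,"grip": 5.4},{"dx": -2.2,"dy": -3.8,"dz": 0,"roll": 0,"grip": 5.4},{"dx": -1.3,"dy": -2.2,"dz": 0,"roll": 0,"grip": 5.4}]}}

```text
time: 29.8
tcp_pos: [0.4988, -0.204, 0.1097]
eef_rot: [[0.632, -0.775, -0.001], [-0.775, -0.632, 0.001], [-0.002, -0.0, -1.0]]
wrist_force: [-0.4, 0.2, -0.0]
finger_gap: 0.674
finger_force: 32.7
```

Request:
{"fn": "carry_out", "kwargs": {"targets": [{"dx": 0,"dy": 0,"dz": 2.0,"roll": 0,"grip": 5.4},{"dx": 0,"dy": 0,"dz": 2.0,"roll": 0,"grip": 5.4},{"dx": 0,"dy": 0,"dz": 0,"roll": 0,"grip": 5.4},{"dx": 0,"dy": 0,"dz": 0,"roll": 0,"grip": 5.4},{"dx": 0,"dy": 0,"dz": 0,"roll": 0,"grip": 5.4}]}}

```text
time: 30.3
tcp_pos: [0.4985, -0.2081, 0.071]
eef_rot: [[0.629, -0.777, 0.001], [-0.777, -0.629, -0.0], [0.001, -0.0, -1.0]]
wrist_force: [0.5, 0.4, 0.5]
finger_gap: 0.677
finger_force: 32.7
```

Run:
```python
from h import *
plan(.499,-.2077,.048,-51)
```

```text
tcp [ 0.4985 -0.2081  0.071 ] heading -51.0 q7 -2.26 t 30.3
 before roll dxyz cm [ 0.   -0.06  2.3 ] roll -0.0
 after roll dxyz cm [ 0.   -0.06  2.3 ]
```

Request:
{"fn": "carry_out", "kwargs": {"targets": [{"dx": 0,"dy": -0.05,"dz": 1.0,"roll": 0,"grip": 5.4},{"dx": 0,"dy": 0,"dz": 0.7,"roll": 0,"grip": 5.4},{"dx": 0,"dy": 0,"dz": 0.2,"roll": 0,"grip": 5.4},{"dx": 0,"dy": 0,"dz": 0,"roll": 0,"grip": 5.4},{"dx": 0,"dy": 0,"dz": 0,"roll": 0,"grip": 5.4}]}}

```text
time: 30.8
tcp_pos: [0.4987, -0.2075, 0.0513]
eef_rot: [[0.629, -0.777, -0.0], [-0.777, -0.629, 0.0], [-0.0, -0.0, -1.0]]
wrist_force: [0.0, -0.2, 0.5]
finger_gap: 0.679
finger_force: 32.7
```

Request:
{"fn": "carry_out", "kwargs": {"targets": [{"dx": 0,"dy": 0,"dz": 0.1,"roll": 0,"grip": 5.4},{"dx": 0,"dy": 0,"dz": 0.1,"roll": 0,"grip": 5.4},{"dx": 0,"dy": 0,"dz": 0,"roll": 0,"grip": 5.4}]}}

```text
time: 31.1
tcp_pos: [0.4986, -0.2075, 0.0492]
eef_rot: [[0.629, -0.777, -0.0], [-0.777, -0.629, 0.0], [-0.0, 0.0, -1.0]]
wrist_force: [0.4, -0.3, -0.5]
finger_gap: 0.672
finger_force: 32.7
```

Request:
{"fn": "carry_out", "kwargs": {"targets": [{"dx": 0,"dy": 0,"dz": 0.1,"roll": 0,"grip": 5.4},{"dx": 0,"dy": 0,"dz": 0.05,"roll": 0,"grip": 5.4},{"dx": 0,"dy": 0,"dz": 0,"roll": 0,"grip": 5.4}]}}

```text
time: 31.4
tcp_pos: [0.4987, -0.2075, 0.0481]
eef_rot: [[0.629, -0.777, 0.0], [-0.777, -0.629, -0.0], [0.0, 0.0, -1.0]]
wrist_force: [-2.0, 1.1, 8.3]
finger_gap: 0.674
finger_force: 33.6
```

Contact is made, so I'll release, retreat and check.

Request:
{"fn": "carry_out", "kwargs": {"targets": [{"dx": 0,"dy": 0,"dz": 0,"roll": 0,"grip": 6.1},{"dx": 0,"dy": 0,"dz": 0,"roll": 0,"grip": 7.0},{"dx": 0,"dy": 0,"dz": 0,"roll": 0,"grip": 8.5},{"dx": 0,"dy": 0,"dz": 0,"roll": 0,"grip": 8.5}]}}

```text
time: 31.8
tcp_pos: [0.4986, -0.2075, 0.0477]
eef_rot: [[0.629, -0.777, -0.0], [-0.777, -0.629, 0.0], [-0.0, 0.0, -1.0]]
wrist_force: [0.9, 1.4, 0.6]
finger_gap: 0.996
finger_force: 0.0
```

Request:
{"fn": "carry_out", "kwargs": {"targets": [{"dx": 0,"dy": 0,"dz": -1.0,"roll": 0,"grip": 8.5},{"dx": 0,"dy": 0,"dz": -3.0,"roll": 0,"grip": 8.5},{"dx": 0,"dy": 0,"dz": -4.0,"roll": 0,"grip": 8.5},{"dx": 0,"dy": 0,"dz": -4.0,"roll": 0,"grip": 8.5},{"dx": 0,"dy": 0,"dz": -3.0,"roll": 0,"grip": 8.5}]}}

```text
time: 32.3
tcp_pos: [0.4989, -0.2075, 0.201]
eef_rot: [[0.629, -0.777, 0.002], [-0.777, -0.629, -0.001], [0.002, -0.001, -1.0]]
wrist_force: [-0.0, -0.1, 0.8]
finger_gap: 0.996
finger_force: 0.0
```

Request:
{"fn": "carry_out", "kwargs": {"targets": [{"dx": 0,"dy": 0,"dz": 0,"roll": 0,"grip": 8.5},{"dx": 0,"dy": 0,"dz": 0,"roll": 0,"grip": 8.5},{"dx": 0,"dy": 0,"dz": 0,"roll": 0,"grip": 8.5}]}}

```text
time: 32.6
tcp_pos: [0.4981, -0.2073, 0.1971]
eef_rot: [[0.629, -0.777, -0.001], [-0.777, -0.629, 0.0], [-0.001, 0.001, -1.0]]
wrist_force: [-0.1, -0.8, 0.1]
finger_gap: 1.0
finger_force: 0.0
```

Run:
```python
from h import *
o,im=wshot("w23");print(o["tcp_pos"],o["wrist_force"])
t=lambda H,S,V,B:(H>10)&(H<30)&(S>72)&(V>110)
w=wmask(im,o,t,235,90,405,330,.066);c=circ(w);print("tape",c,cfit(w,.03,c[0]))
w=wmask(im,o,lambda H,S,V,B:((B>185)|((H<30)&(S>72)&(V>90))),235,90,405,330,.047);print("labels outer",circ(w))
w=wmask(im,o,lambda H,S,V,B:V<118,220,80,410,290,.007);print("dish",cfit(w,.074,[.502,-.208]))
im=get_image("top");K=6
a=cv2.resize(im["color"],None,fx=K,fy=K,interpolation=cv2.INTER_CUBIC);cv2.imwrite("pics/top9.png",im["color"][:,:,::-1])
h=cv2.cvtColor(cv2.GaussianBlur(a,(0,0),4),cv2.COLOR_RGB2HSV).astype(int)
k=((h[:,:,0]>55)&(h[:,:,0]<95)&(h[:,:,1]>70)&(h[:,:,2]>70)).astype(np.uint8)
k[:,:255*K]=0;k[:,310*K:]=0;k[:180*K]=0;k[265*K:]=0
print("lancet green",rect(cast(im,(blob(k)+.5)/K-.5,.097)))
```

```text
[ 0.49811351 -0.20730778  0.19710753] [-0.11273386 -0.75257739  0.13640543]
tape (array([ 0.4977, -0.2071]), array([ 0.4976, -0.2077]), 62.2) (array([ 0.4972, -0.2073]), 0.0005)
labels outer (array([ 0.4971, -0.2049]), array([ 0.4974, -0.2058]), 72.0)
dish (array([ 0.5029, -0.2084]), 0.0011)
lancet green (array([0.4705, 0.1502]), 88.5, 23.4, 0.1)
```

```bash
python3 -c "
from station import *
print(finish_job())"
```

```text
the job is handed in; nothing more can be done
None
```

I built both stacks and handed the job in at about 33 s of robot time: the last measurements put every piece within about 3 mm of the centre of what it lies on, all released, and the vial, dropper and stapler were left alone (their positions not re-measured at the end).

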